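# Pack the noodle cartons in the carrying caddy

## Robot

A 7-joint arm with a two-finger parallel gripper is mounted at the origin on the work surface. World frame = base frame: x ahead of the robot, y to its left, z up, the work surface at z = 0. Lengths are in m, angles in rad, forces in N, time in s.
With the tool pointing down it reaches from about 0.425 to 0.925 m from the base axis. Payload 6.8 kg.
Tool frame: the origin (TCP) lies midway between the tips of the shut fingers; the grasp point (between the pads) lies 19 mm behind it; z points along the fingers, y is the line along which they close (so a half turn about z gives the same grasp; the last joint's range is limited). The gripper opens to 85 mm and grips with 20 to 120 N. Pads are 22 mm wide; open, the fingers measure 114 mm over their backs; the gripper's body (76 mm by 85 mm) begins 54 mm behind the grasp point. The pads swing forward as they close: fully open they stand 13 mm farther back than shut.
Start: joints at [1.165, 0.477, 0.022, 1.555, -0.011, 1.109, -0.083], TCP at [0.198, -0.645, 0.203] pointing down, gripper open.
Joint ranges: [-2.96, 2.96], [-0.34, 2.1], [-1.41, 1.46], [0.24, 2.44], [-1.37, 4.51], [0.17, 1.92], [-2.96, 2.96]. Speed limits (rad/s): [2.39, 2.39, 3.14, 3.14, 3.14, 3.14, 3.14].

## Interface

Orientations are given as a unit quaternion [w, x, y, z].
In Python, from station import readout, imaging, hand_in gives the robot as it stands.
- The arm moves only by the tool drive_tool, never from a script. Its argument "series" is a list of rows, each a list of 5 numbers: the shift along the tool's x, y, z in cm, then the turn about the tool's z in degrees, then the closure, from -1 (fully open) to 1 (shut). A call has 1 to 8 rows; each row shifts and turns the commanded pose from where the row before left it, along the tool's axes as they then stand; what a row does not reach is not made up. A row lasts 1/10 s, in which the tool goes at most 50 mm and 8.59 degrees, less where a joint would pass 70% of its speed; a pose out of reach is approached as far as the arm can. A call with a gripper value outside its range is refused whole. The fingers move at their own pace and stop on an object; "squeeze" is the grip in N (left out, the last holds). Time passes only in rows, so rows that do not move let the fingers close. It gives the time, the measured TCP pose, the force, the opening and the grip force at its end, in the units of the state.
- readout.get_obs(): the state, without advancing time (a new reading comes with each control period).
- imaging.read_camera(name): name is "scene" or "top" or "wrist"; returns the picture (420x560x3 uint8, red, green, blue); there is no depth.
- imaging.camera_model(name): a dict with "vfov" (degrees; the focal length in pixels is half the picture's height over the tangent of half this angle, whatever the lens; pixels are square), "cx", "cy" (the principal point, pixels), "xyz" and "orientation" of the camera in the world. Camera axes: x right, y down, z forward; pixel columns grow to the right and rows downward; lengths in m; the calibration is good to about 2 mm. A picture is of the moment at which its call begins: read the wrist's pose just before it. camera_model takes no time and is no camera call; for the wrist camera it gives the pose at the moment of the call.
- hand_in(): hands the job in; it is judged then, once.
Trained networks look in the newest picture that a camera, given by its name, has taken for a name from the list of things; names that differ only in an ending like _2 or _b are one class to them, and where a whole thing is asked for, a point or a joint stands for the part that bears it (a point fixed in the world has none). Each returns a list of dicts, best first, with "conf" (0 to 1); they miss things now and then, are a little off and sometimes report something else, mostly with a low value. They report only what shows in the picture. A call takes as long as a camera call. They do not tell look-alikes from the thing itself.
- imaging.cut_out(thing, camera): "mask" (420x560 bool, what is visible of it) and "centre" ([column, row] in pixels, amid what is visible of it).
The state is a dict: "t": time; "q": joint angles; "joint_vel": joint speeds; "joint_torque": joint torques, N m; "eef_pos": TCP position; "tool_rot": TCP orientation; "contact_force": force on the tool from outside, world axes, zero at the start; "torque": the same for the moment, N m; "gripper_width": opening from 0.0 (shut) to 1.0 (fully open); "grasp_force": force on a finger pad.
Only numpy, scipy, OpenCV 4.12 (cv2) and the standard library are available. Lean on these libraries where they do the work, as an engineer would, in place of code of your own. Each camera call takes 0.05 s, during which the arm holds its last target. There are 200 camera calls.

## Task

Pack the noodle cartons for carrying: move the spice jar out of the wooden caddy and stand it upright on the flat white plate, wholly on it, and stand every noodle carton from the white rack upright, base down, on the floor of the caddy. Only when all of that is done, swing the steel retaining bar down until it rests fully in its catch; leave the cookbook in the rack and the other things on the ledge where they are. (The cartons sit too tightly in their slots to be gripped there: pulled by the top rear edge they tip out and lean on the rack's front rail, where they can be gripped across their thickness.)

Things in the scene. Friction and masses are not known exactly. Their poses are not given: they have to be found in the camera images.
- rack: White rack, fixed, 4 slots along its y, open at top and front. Origin: underside, mid-width, in the plane of the partitions' front edges; x points front to back (away from the robot), z up. Slots 40 mm wide, centred at y = -69, -23, 23, 69 mm; partitions 6 mm thick, x = 0 to 96, top z = 173 mm (2 mm above the cartons). A carton in its slot has its origin at about x = 49, z = 6 mm.
- rack_back (a point): Top of the rack's rear wall, mid-width: x = 99, z = 96 mm in the rack's frame. The wall (x = 96 to 102) is this low so that the top 75 mm of each carton's rear face is open to a closed finger put down behind it, which pulls it towards the rack's -x.
- rack_lip (a point): Top of the front lip, mid-width: x = -4, z = 11 mm in the rack's frame, 6 mm thick (x). The slot floor is at z = 6 mm. A carton pulled at the top of its rear face pivots on its bottom front edge (x about 2, z 6 mm) behind this lip and overbalances at about 30 degrees.
- rack_rail (a point): Middle of the steel front rail, an 8 mm rod along the rack's y at x = -40, z = 58 mm in its frame. A tipped carton comes to rest on it, leaning about 38 degrees towards -x, and stays so, its upper half clear of the partitions; it can then be gripped across its 36 mm thickness and lifted straight up
- carton0: Flat plain noodle carton of brown card, 94 (its x) x 36 (its y, thickness) x 165 mm (its z, height), 0.15 to 0.3 kg. Origin: centre of its underside; z up when it stands upright; its -x face is the narrow spine. Starts upright in a slot of the rack, spine towards the rack's front. May be absent.
- carton1: Flat plain noodle carton of brown card, 94 (its x) x 36 (its y, thickness) x 165 mm (its z, height), 0.15 to 0.3 kg. Origin: centre of its underside; z up when it stands upright; its -x face is the narrow spine. Starts upright in a slot of the rack, spine towards the rack's front. May be absent.
- carton2: Flat plain noodle carton of brown card, 94 (its x) x 36 (its y, thickness) x 165 mm (its z, height), 0.15 to 0.3 kg. Origin: centre of its underside; z up when it stands upright; its -x face is the narrow spine. Starts upright in a slot of the rack, spine towards the rack's front. May be absent.
- caddy: Low wooden caddy, fixed. Origin: centre of its underside, z up. Inside 130 (x) x 210 mm (y), floor at z = 6 mm, walls 6 mm thick up to z = 35 mm. Room for three cartons with their thickness along y, e.g. at y = -70, 0, 70 mm. Behind its +x wall, at x = 95 mm, stand a hinge post at y = -115 (top z = 125 mm) and a forked catch post at y = 115 mm (top z = 117 mm).
- bar (a joint): Angle of the steel retaining bar, rad: 0 = level, fully down in the fork of the catch (hard stop); grows to 1.9 as its free end rises. Starts at 1.45 to 1.8. Stiff hinge: stays where left, about 1 N at its end moves it. Square bar 12 x 12 mm, 245 mm long; level, it runs along the caddy's +y behind the cartons. Push its end over from the -y side, then down.
- bar_hinge (a point): Hinge axis of the bar (the axis is the caddy's x), in the caddy's frame at (95, -115, 115) mm.
- bar_end (a point): Free end of the bar, on its centre line, 245 mm from the hinge.
- jar: Squat square glass spice jar with a thick base and a square steel cap, 60 x 60 mm (its x, y), 62 mm tall, 0.3 kg. Origin: centre of its underside, z up. Starts standing in the caddy.
- plate: Flat square white melamine plate, loose, 160 x 160 x 6 mm, no rim. Origin: centre of its underside; sides along its x and y.
- cookbook: Grey cookbook, 94 x 36 x 142 mm, shorter than the cartons, standing in one of the rack's slots; stays there. Origin: centre of its underside.
- bowl: Ramen bowl, 170 mm across, 75 mm high; leave alone.
- mug: White mug, 76 mm across, 90 mm high; leave alone.
- tin: Steel tea tin, 64 mm diameter, 85 mm high; leave alone.
- soy: Amber glass bottle, 56 mm diameter, 160 mm high; leave alone.
- chopstick_box: Plastic chopstick box with a flip lid, 70 x 240 x 39 mm; leave alone.
- spatula: Spatula, 240 mm long, lying on the ledge; leave alone.
There are look-alikes about, which are no part of the job. Leave any blue or red look-alike of the carton0 alone.

How it is judged:
By the outcome, as a careful person would: the job done as asked, in the order asked, and still so for the second after the job is handed in, with the robot touching nothing.
Of carton0, carton1, carton2 only 2 to 3 are there at a start; the rules pass over those that are not, and their reading is None.
At some moment in a run one of jar may be knocked a few centimetres aside while the robot is not near it.
Once in a run the grip may slacken for a moment while it holds something.
It also fails if it takes over 210 s, if anything falls off the work surface, if the arm or the gripper's body presses on something with over 40 N, if the wrist force passes 120 N, or if a joint passes its speed limit or range.

## Working session

There is one attempt and no reset: what is moved stays moved. The work goes in short steps, Python scripts to look and compute and a tool call to move; the robot and the scene stay as the last step left them, time stands still between calls to the robot, and variables do not carry over. Pictures are saved under pics/ and viewed, at most 14 in all, crops included, and the job is handed in when it is done.

Besides the shell and the picture viewer there is one more tool, called by a JSON object that holds its "api" and its "payload", one argument or row to a line. drive_tool: Moves the arm, as the interface text tells. Its arguments: {"type":"object","properties":{"series":{"type":"array"},"squeeze":{"type":"number"}},"required":["series"]}

```bash
mkdir -p pics; ls
python3 - <<'E'
from station import readout, imaging
import cv2,numpy as np
o=readout.get_obs()
for k in o: print(k,np.round(o[k],3))
for c in ["scene","top"]:
    im=imaging.read_camera(c); cv2.imwrite(f"pics/{c}0.png",im[:,:,::-1])
    m=imaging.camera_model(c); print(c,m)
for c in ["scene","top","wrist"]: print(c,imaging.camera_model(c))
E
```

```text
pics
t 0.0
q [ 1.165  0.478  0.022  1.556 -0.011  1.109 -0.083]
joint_vel [ 0.001  0.     0.001  0.001  0.001 -0.001  0.   ]
joint_torque [ 1.0000e-03 -5.9645e+01  1.6080e+00 -2.8119e+01  1.2000e-02  9.0000e-03
  0.0000e+00]
eef_pos [ 0.198 -0.645  0.202]
tool_rot [-0.001  0.989  0.148 -0.   ]
contact_force [ 0.513 -0.182  0.618]
torque [ 0.037 -0.052 -0.031]
grasp_force 0.0
gripper_width 1.001
scene {'vfov': 50.1677381365877, 'cx': 278.7559890489855, 'cy': 207.1576890091648, 'xyz': array([1.12458912, 0.58785037, 1.02765044]), 'orientation': array([-0.13237333,  0.35422151,  0.86754625, -0.32306024])}
top {'vfov': 56.89482241460091, 'cx': 276.6656853837184, 'cy': 209.33356625217297, 'xyz': array([0.45574038, 0.0076806 , 1.00430356]), 'orientation': array([ 0.02685599, -0.70158129,  0.71110411, -0.03732818])}
scene {'vfov': 50.1677381365877, 'cx': 278.7559890489855, 'cy': 207.1576890091648, 'xyz': array([1.12458912, 0.58785037, 1.02765044]), 'orientation': array([-0.13237333,  0.35422151,  0.86754625, -0.32306024])}
top {'vfov': 56.89482241460091, 'cx': 276.6656853837184, 'cy': 209.33356625217297, 'xyz': array([0.45574038, 0.0076806 , 1.00430356]), 'orientation': array([ 0.02685599, -0.70158129,  0.71110411, -0.03732818])}
wrist {'vfov': 61.78653513888746, 'cx': 281.85837637842855, 'cy': 208.07913329902647, 'xyz': array([ 0.26440475, -0.62529804,  0.37277516]), 'orientation': array([ 0.11167894,  0.79612762, -0.5888268 , -0.08361593])}
```

View pics/scene0.png

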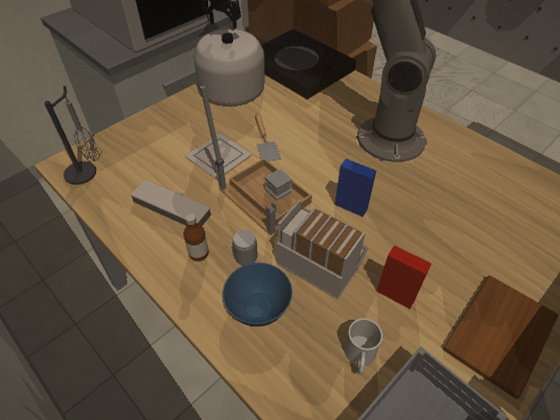

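View pics/top0.png

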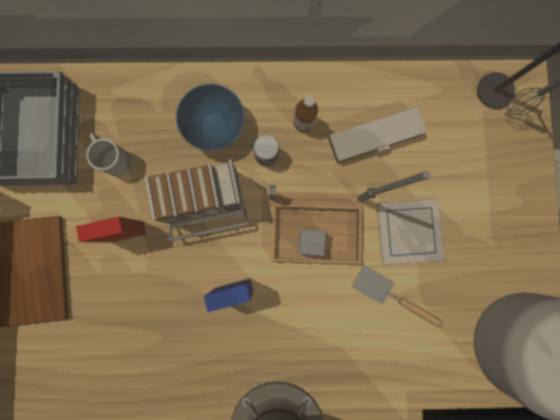

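The scene view shows the rack with three brown-topped slots at about (320,245) and a grey fourth slot. It also shows the caddy at (270,195) with the jar at (278,183), the raised bar from (222,185) to (205,90), and the plate at (220,155).

The blue box (355,187) and red box (403,277) are look-alikes standing outside the rack, so I leave them alone. The brown ones in the rack are the cartons. In the top view they are at (161,196), (182,191) and (203,188), with the grey cookbook at (227,185).

```bash
cat > h.py <<'E'
import numpy as np,cv2
from station import readout, imaging
from scipy.spatial.transform import Rotation as R
from scipy.optimize import minimize
def rot(q): return R.from_quat([q[1],q[2],q[3],q[0]]).as_matrix()
def cam(c):
    m=imaging.camera_model(c); m=dict(m); m['R']=rot(m['orientation']); m['f']=210/np.tan(np.radians(m['vfov']/2)); return m
def proj(m,P):
    p=(np.atleast_2d(P)-m['xyz'])@m['R']; return p[:,:2]/p[:,2:]*m['f']+[m['cx'],m['cy']]
def back(m,uv,z):
    uv=np.atleast_2d(uv); d=np.c_[(uv-[m['cx'],m['cy']])/m['f'],np.ones(len(uv))]@m['R'].T
    return m['xyz']+d*((z-m['xyz'][2])/d[:,2])[:,None]
def box(x0,x1,y0,y1,z0,z1): return np.array([[x,y,z] for x in(x0,x1) for y in(y0,y1) for z in(z0,z1)])/1000.
def place(P,p,z=0):
    c,s=np.cos(p[2]),np.sin(p[2]); return P@np.array([[c,s,0],[-s,c,0],[0,0,1]])+[p[0],p[1],z]
def sil(m,boxes,p,z=0,S=4):
    im=np.zeros((420*S,560*S),np.uint8)
    for b in boxes:
        h=cv2.convexHull((proj(m,place(b,p,z))*S+S/2).astype(np.int32)); cv2.fillConvexPoly(im,h,1)
    return cv2.resize(im.astype(np.float32),(560,420),interpolation=cv2.INTER_AREA)
def fit(masks,boxes,p0,z=0):
    ms=[(cam(c),k.astype(np.float32)) for c,k in masks]
    def cost(v):
        p=np.array(v)*[.01,.01,.1]; s=0
        for m,k in ms:
            a=sil(m,boxes,p,z); s+=1-np.minimum(a,k).sum()/np.maximum(a,k).sum()
        return s
    r=minimize(cost,np.array(p0)/[.01,.01,.1],method='Nelder-Mead',options=dict(initial_simplex=np.array(p0)/[.01,.01,.1]+np.array([[0,0,0],[2,0,0],[0,2,0],[0,0,1.5]]),xatol=.01,fatol=1e-4))
    return r.x*[.01,.01,.1],r.fun
RACK=[box(0,96,-95,95,0,173),box(-7,102,-95,95,0,11),box(96,102,-95,95,0,96)]
CADDY=[box(-71,71,-111,111,0,35)]
JAR=[box(-30,30,-30,30,0,62)]; PLATE=[box(-80,80,-80,80,0,6)]
E
python3 - <<'E'
from h import *
import pickle
M={}
for c in ["top","scene"]:
    im=imaging.read_camera(c); m=cam(c); ov=im.copy()
    for i,n in enumerate(["rack","carton0","cookbook","caddy","bar","jar","plate"]):
        for j,d in enumerate(imaging.cut_out(n,c)):
            k=np.asarray(d["mask"]); print(c,n,round(d["conf"],2),np.round(d["centre"]),k.sum(),np.round(back(m,d["centre"],0)[0],3)[:2])
            M[c,n,j]=(d["conf"],k)
            if d["conf"]>.4:
                col=[(255,0,0),(0,255,0),(0,0,255),(255,255,0),(0,255,255),(255,0,255),(255,128,0)][i]
                cs,_=cv2.findContours(k.astype(np.uint8),0,2); cv2.drawContours(ov,cs,-1,col,1)
    cv2.imwrite(f"pics/ov_{c}.png",ov[:,:,::-1])
a=cv2.imread("pics/ov_top.png")[120:290,120:460]; b=cv2.imread("pics/ov_scene.png")[70:310,170:390]
a=cv2.resize(a,None,fx=1.2,fy=1.2); b=cv2.resize(b,(374,408))
o=np.zeros((408,408+374,3),np.uint8); o[:a.shape[0],:408]=a; o[:,408:]=b; cv2.imwrite("pics/ov.png",o)
pickle.dump(M,open("M.pkl","wb"))
E
```

```text
top rack 0.94 [195. 209.] 1860 [0.551 0.203]
top rack 0.5 [210. 117.] 3531 [0.796 0.164]
top carton0 0.7 [164. 198.] 865 [0.581 0.285]
top carton0 0.69 [109. 231.] 1413 [0.497 0.423]
top carton0 0.59 [207. 191.] 868 [0.597 0.173]
top carton0 0.59 [230. 296.] 1031 [0.326 0.115]
top cookbook 0.57 [226. 189.] 790 [0.603 0.124]
top caddy 0.69 [323. 219.] 5809 [ 0.52  -0.127]
top caddy 0.46 [227. 187.] 757 [0.607 0.122]
top bar 0.97 [397. 184.] 491 [ 0.611 -0.325]
top bar 0.47 [378. 292.] 1359 [ 0.331 -0.263]
top bar 0.45 [411. 230.] 3854 [ 0.488 -0.357]
top jar 0.68 [312. 243.] 662 [ 0.46  -0.098]
top plate 0.69 [378. 136.] 2780 [ 0.738 -0.28 ]
top plate 0.57 [411. 233.] 3768 [ 0.48  -0.356]
top plate 0.24 [109. 158.] 1274 [0.689 0.429]
scene rack 0.92 [313. 264.] 3123 [0.577 0.165]
scene carton0 0.75 [340. 251.] 731 [0.492 0.19 ]
scene carton0 0.74 [327. 240.] 712 [0.49 0.14]
scene carton0 0.73 [400. 280.] 2188 [0.452 0.363]
scene carton0 0.69 [352. 189.] 1719 [0.282 0.061]
scene carton0 0.68 [307. 232.] 670 [0.509 0.077]
scene cookbook 0.62 [293. 226.] 469 [0.523 0.036]
scene caddy 0.94 [258. 192.] 3515 [ 0.505 -0.134]
scene bar 0.32 [254. 192.] 3583 [ 0.513 -0.143]
scene jar 0.63 [278. 182.] 657 [ 0.43  -0.124]
scene jar 0.35 [254. 191.] 3549 [ 0.509 -0.148]
scene plate 0.68 [212. 156.] 1298 [ 0.502 -0.367]
```

View pics/ov.png

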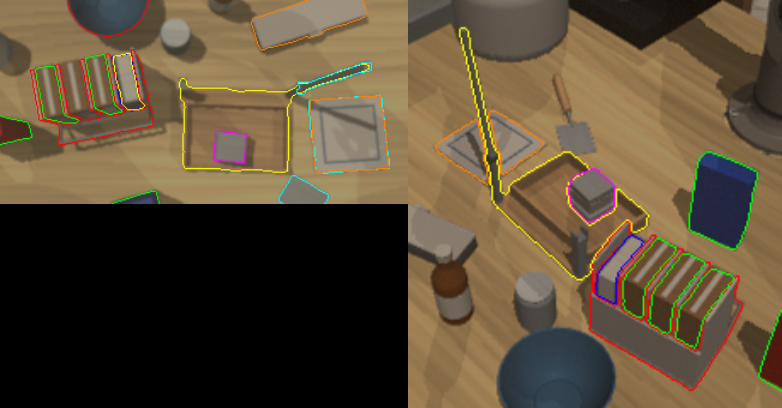

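Run:
```python
from h import *
import pickle
M=pickle.load(open("M.pkl","rb"))
g=lambda c,n,j=0:M[c,n,j][1].astype(bool)
U=lambda c,l: np.any([g(c,*x) for x in l],0)
op=lambda k: cv2.morphologyEx(k.astype(np.uint8),cv2.MORPH_OPEN,np.ones((15,15),np.uint8))
close=lambda k: cv2.morphologyEx(k.astype(np.uint8),cv2.MORPH_CLOSE,np.ones((7,7),np.uint8))
rt=U("top",[("rack",),("carton0",0),("carton0",2),("cookbook",)])
print("rack", fit([("top",close(rt))],RACK,[.55,.2,.1]))
rs=U("scene",[("rack",),("carton0",0),("carton0",1),("carton0",4),("cookbook",)])
print("rack s", fit([("scene",close(rs))],RACK,[.55,.2,.1]))
print("rack b", fit([("scene",close(rs)),("top",close(rt))],RACK,[.55,.2,.1]))
ct=op(close(g("top","caddy")|g("top","jar"))&~g("top","bar")); cs=op(close(g("scene","caddy")|g("scene","jar")))
print("caddy t",fit([("top",ct)],CADDY,[.48,-.12,0.]))
print("caddy s",fit([("scene",cs)],CADDY,[.48,-.12,0.]))
for z,n in((.006,"jar"),(0,"plate")):
    B={"jar":JAR,"plate":PLATE}[n]; p0={"jar":[.44,-.1,0],"plate":[.48,-.35,0]}[n]; jt=1 if n=="plate" else 0
    print(n,fit([("top",g("top",n,jt))],B,p0,z)); 
    if n=="jar": print(n,fit([("scene",g("scene",n))],B,p0,z),fit([("scene",g("scene",n)),("top",g("top",n))],B,p0,z))
```

```text
rack (array([0.52729178, 0.16776421, 0.18637864]), np.float64(0.24706655740737915))
rack s (array([0.53297063, 0.17025398, 0.20479254]), np.float64(0.04995119571685791))
rack b (array([0.53013295, 0.16898312, 0.18888885]), np.float64(0.3295021653175354))
caddy t (array([ 0.49095818, -0.10540246, -0.03059902]), np.float64(0.158136248588562))
caddy s (array([ 0.5120017 , -0.11270342, -0.01722982]), np.float64(0.18992823362350464))
jar (array([ 0.46077084, -0.09051557, -0.10986713]), np.float64(0.038313448429107666))
jar (array([ 0.46335299, -0.09106262,  0.01432762]), np.float64(0.07625901699066162)) (array([ 0.46103597, -0.09155508, -0.10709707]), np.float64(0.10598868131637573))
plate (array([ 0.48532899, -0.35351819,  0.05243436]), np.float64(0.03174322843551636))
```

```bash
cat >> h.py <<'E'
def barbox(th):
    b=box(-6,6,0,245,-6,6); c,s=np.cos(th),np.sin(th)
    return b@np.array([[1,0,0],[0,c,s],[0,-s,c]])+[.095,-.115,.115]
def CADDYF(th): return CADDY+[box(88,102,-122,-108,0,125),box(88,102,108,122,0,117),barbox(th)]
E
python3 - <<'E'
from h import *
import pickle
M=pickle.load(open("M.pkl","rb"))
g=lambda c,n,j=0:M[c,n,j][1].astype(bool)
cl=lambda k,n=7: cv2.morphologyEx(k.astype(np.uint8),cv2.MORPH_CLOSE,np.ones((n,n),np.uint8))
rt=g("top","rack")|g("top","carton0",0)|g("top","carton0",2)|g("top","cookbook")
h=cv2.convexHull(np.argwhere(rt)[:,::-1].astype(np.int32)); k=np.zeros((420,560),np.uint8); cv2.fillConvexPoly(k,h,1)
print("rack t",fit([("top",k)],RACK,[.53,.17,.2]))
ct=g("top","caddy")|g("top","jar")|g("top","bar"); cs=g("scene","caddy")|g("scene","jar")
for th in (1.5,1.6,1.7,1.8):
    for mm in ([("top",cl(ct,5))],[("scene",cl(cs,5))],[("top",cl(ct,5)),("scene",cl(cs,5))]):
        p,f=fit(mm,CADDYF(th),[.5,-.11,0.]); print(th,mm[0][0],len(mm),np.round(p,4),round(f,3))
E
```

```text
rack t (array([0.52517883, 0.16504363, 0.22062477]), np.float64(0.2027970552444458))
1.5 top 1 [ 0.4843 -0.1063 -0.0728] 0.231
1.5 scene 1 [ 0.4912 -0.1069 -0.0296] 0.29
1.5 top 2 [ 0.4857 -0.106  -0.0593] 0.54
1.6 top 1 [ 0.4881 -0.1057 -0.1049] 0.201
1.6 scene 1 [ 0.4884 -0.1066 -0.0345] 0.24
1.6 top 2 [ 0.4868 -0.1073 -0.0803] 0.463
1.7 top 1 [ 0.4866 -0.106  -0.0687] 0.164
1.7 scene 1 [ 0.4864 -0.105  -0.0649] 0.208
1.7 top 2 [ 0.4857 -0.1059 -0.0657] 0.371
1.8 top 1 [ 0.4862 -0.1052 -0.045 ] 0.182
1.8 scene 1 [ 0.4859 -0.106  -0.1165] 0.239
1.8 top 2 [ 0.4855 -0.104  -0.0624] 0.452
```

```bash
cat >> h.py <<'E'
def go(x,y,z,psi=None):
    "world target -> turn rows, then tool-axis shift (cm)"
    o=readout.get_obs(); Rm=rot(o['tool_rot']); p=o['eef_pos']; ps=np.arctan2(Rm[1,0],Rm[0,0])
    if psi is None: psi=ps
    d=(psi-ps+np.pi/2)%np.pi-np.pi/2
    print("at",np.round(p,4),"psi",round(ps,3),"turn deg",round(-np.degrees(d),1),"tilt",np.round(Rm[:2,2],3))
    ps+=d; a=np.array([np.cos(ps),np.sin(ps),0]); b=np.array([np.sin(ps),-np.cos(ps),0]); v=np.array([x,y,z])-p
    print("shift cm (after turn)",np.round([v@a*100,v@b*100,-v[2]*100],2))
E
python3 -c "
from h import *
go(.461,-.0915,.30,-.107)"
```

```text
at [ 0.1981 -0.6453  0.2031] psi 0.298 turn deg 23.2 tilt [0. 0.]
shift cm (after turn) [ 20.23 -57.87  -9.69]
```

{"api": "drive_tool", "payload": {
  "series": [
    [0, 0, -4, 7.7, -1],
    [0, 0, -4, 7.7, -1],
    [0, 0, -1.7, 7.8, -1],
    [1.5, -4.3, 0, 0, -1],
    [1.5, -4.3, 0, 0, -1],
    [1.5, -4.3, 0, 0, -1],
    [1.5, -4.3, 0, 0, -1],
    [1.5, -4.3, 0, 0, -1]
  ],
  "squeeze": 40
}}

```text
t: 1.7
eef_pos: [0.2962, -0.4378, 0.3003]
tool_rot: [0.0, 0.999, -0.054, 0.0]
contact_force: [-0.0, 0.3, 0.3]
gripper_width: 0.998
grasp_force: 0.0
```

{"api": "drive_tool", "payload": {
  "series": [
    [1.5, -4.3, 0, 0, -1],
    [1.5, -4.3, 0, 0, -1],
    [1.5, -4.3, 0, 0, -1],
    [1.5, -4.3, 0, 0, -1],
    [1.5, -4.3, 0, 0, -1],
    [0, 0, 0, 0, -1],
    [0, 0, 0, 0, -1]
  ]
}}

```text
t: 2.4
eef_pos: [0.3936, -0.2331, 0.3004]
tool_rot: [0.0, 0.999, -0.052, 0.0]
contact_force: [-0.1, -0.5, 0.3]
gripper_width: 1.0
grasp_force: 0.0
```

```bash
python3 -c "
from h import *
go(.461,-.0915,.30,-.107)
m=cam('wrist'); im=imaging.read_camera('wrist'); cv2.imwrite('pics/w1.png',im[:,:,::-1])
for th,p in ((1.7,[.486,-.106,-.06]),):
  q=place(box(-65,65,-105,105,35,36)[::2],p); print('caddy inner corners',np.round(proj(m,q)))
for d in imaging.cut_out('jar','wrist')[:2]:
  print(d['conf'],d['centre'],fit([('wrist',d['mask'])],JAR,[.461,-.0915,-.1],.006))
"
```

```text
at [ 0.3936 -0.2331  0.3004] psi -0.104 turn deg 0.1 tilt [ 0.    -0.001]
shift cm (after turn) [  5.19 -14.8    0.04]
caddy inner corners [[258. 151.]
 [ 89. 158.]
 [251.  35.]
 [ 67.  44.]]
0.89 [156.2, 124.3] (array([ 0.45982119, -0.09363798, -0.1130064 ]), np.float64(0.03646022081375122))
0.2 [167.8, 70.7] (array([ 0.54151035, -0.05546179,  0.08957832]), np.float64(0.8109460473060608))
```

View pics/w1.png

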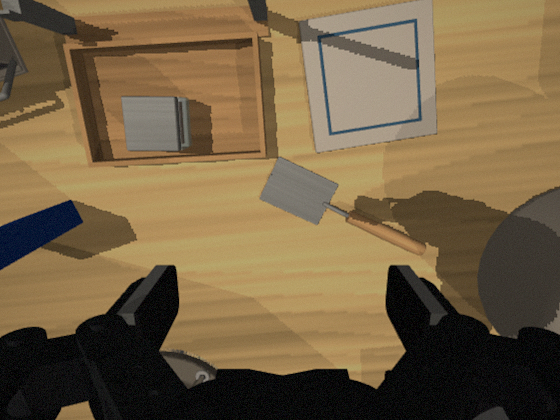

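The wrist view shows the caddy with its rim corners at about (75,42), (258,38), (262,155) and (93,163), the jar at (156,124), the plate at (370,75) and the spatula at (300,190).

```bash
python3 -c "
from h import *
ds={n:imaging.cut_out(n,'wrist') for n in('caddy','plate','jar')}
k=(ds['caddy'][0]['mask']|ds['jar'][0]['mask']).astype(np.uint8); k=cv2.morphologyEx(k,cv2.MORPH_CLOSE,np.ones((9,9),np.uint8))
print([ (round(d['conf'],2),d['centre']) for n in('caddy','plate') for d in ds[n]])
k2=cv2.morphologyEx(k,cv2.MORPH_OPEN,np.ones((31,31),np.uint8)); k2[:36]=0
print(fit([('wrist',k2)],CADDY,[.486,-.106,-.06]),k.sum(),k2.sum())
a=cv2.minAreaRect(np.argwhere(k2)[:,::-1].astype(np.float32));print(np.round(cv2.boxPoints(a)))
print(fit([('wrist',ds['plate'][0]['mask'])],PLATE,[.485,-.353,.05]))
go(.460,-.0925,.15,-.11)
"
```

```text
[(0.67, [172.8, 68.1]), (0.63, [368.1, 76.2]), (0.57, [9.2, 62.3])]
(array([ 0.48247537, -0.10916014, -0.07218781]), np.float64(0.029993832111358643)) 30466 23857
[[ 64.  36.]
 [265.  36.]
 [265. 165.]
 [ 64. 165.]]
(array([ 0.48241969, -0.35630491,  0.04746517]), np.float64(0.014969706535339355))
at [ 0.3926 -0.235   0.3   ] psi -0.11 turn deg 0.0 tilt [-0.  0.]
shift cm (after turn) [  5.14 -14.9   15.  ]
```

{"api": "drive_tool", "payload": {
  "series": [
    [1.3, -3.7, 0, 0, -1],
    [1.3, -3.7, 0, 0, -1],
    [1.3, -3.7, 2, 0, -1],
    [1.2, -3.8, 4, 0, -1],
    [0, 0, 4.5, 0, -1],
    [0, 0, 4.5, 0, -1],
    [0, 0, 0, 0, -1]
  ]
}}

```text
t: 3.35
eef_pos: [0.4534, -0.0954, 0.1498]
tool_rot: [-0.001, 0.999, -0.054, -0.005]
contact_force: [-1.3, -1.1, -0.4]
gripper_width: 0.999
grasp_force: 0.0
```

```bash
python3 -c "
from h import *
m=cam('wrist'); im=imaging.read_camera('wrist'); cv2.imwrite('pics/w2.png',im[:,:,::-1])
d=imaging.cut_out('jar','wrist')
if d: print(d[0]['conf'],d[0]['centre'],fit([('wrist',d[0]['mask'])],JAR,[.46,-.0925,-.11],.006))
go(.460,-.0925,.028,-.11)
"
```

```text
0.92 [277.9, 188.4] (array([ 0.46503281, -0.09273241, -0.10834552]), np.float64(0.017426490783691406))
at [ 0.4579 -0.0959  0.1551] psi -0.108 turn deg 0.1 tilt [-0.001  0.   ]
shift cm (after turn) [ 0.17 -0.36 12.71]
```

{"api": "drive_tool", "payload": {
  "series": [
    [0.4, -0.3, 3, 0, -1],
    [0, 0, 3.5, 0, -1],
    [0, 0, 3.5, 0, -1],
    [0, 0, 2.4, 0, -1],
    [0, 0, 0, 0, -1],
    [0, 0, 0, 0, -1]
  ]
}}

```text
t: 4.05
eef_pos: [0.4644, -0.0934, 0.0328]
tool_rot: [0.0, 0.999, -0.054, 0.002]
contact_force: [-0.5, 0.2, -0.1]
gripper_width: 1.004
grasp_force: 0.0
```

{"api": "drive_tool", "payload": {
  "series": [
    [0, 0, 0, 0, 1],
    [0, 0, 0, 0, 1],
    [0, 0, 0, 0, 1],
    [0, 0, 0, 0, 1],
    [0, 0, 0, 0, 1],
    [0, 0, 0, 0, 1]
  ],
  "squeeze": 60
}}

```text
t: 4.65
eef_pos: [0.4641, -0.0928, 0.0331]
tool_rot: [0.0, 0.999, -0.054, 0.002]
contact_force: [-2.4, 0.4, 14.4]
gripper_width: 0.667
grasp_force: 60.5
```

{"api": "drive_tool", "payload": {
  "series": [
    [0, 0, -3, 0, 1],
    [0, 0, -4, 0, 1],
    [0, 0, -4, 0, 1],
    [-0.3, 0, -2, 0, 1],
    [0, 0, 0, 0, 1]
  ]
}}

```text
t: 5.15
eef_pos: [0.4612, -0.0928, 0.1642]
tool_rot: [0.001, 0.999, -0.054, 0.003]
contact_force: [0.5, -0.3, -3.5]
gripper_width: 0.662
grasp_force: 64.3
```

```bash
python3 -c "
from h import *
print(readout.get_obs()['gripper_width'])
go(.445,-.225,.16,.047)
go(.483,-.356,.16,.047)
"
```

```text
0.6615518601640812
at [ 0.4612 -0.0928  0.1642] psi -0.108 turn deg -8.9 tilt [ 0.007 -0.002]
shift cm (after turn) [-2.24 13.13  0.42]
at [ 0.4612 -0.0928  0.1642] psi -0.108 turn deg -8.9 tilt [ 0.007 -0.002]
shift cm (after turn) [ 0.94 26.39  0.42]
```

{"api": "drive_tool", "payload": {
  "series": [
    [0, 0, 0, -4.4, 1],
    [0, 0, 0, -4.5, 1],
    [-0.7, 4.4, 0, 0, 1],
    [-0.8, 4.4, 0, 0, 1],
    [-0.7, 4.4, 0, 0, 1],
    [1, 4.4, 0, 0, 1],
    [1.1, 4.4, 0, 0, 1],
    [1.1, 4.4, 0, 0, 1]
  ]
}}

```text
t: 5.95
eef_pos: [0.4812, -0.3571, 0.1591]
tool_rot: [-0.0, 1.0, 0.024, -0.001]
contact_force: [1.3, -0.1, -2.4]
gripper_width: 0.66
grasp_force: 64.5
```

{"api": "drive_tool", "payload": {
  "series": [
    [0, 0, 2, 0, 1],
    [0, 0, 3, 0, 1],
    [0, 0, 3, 0, 1],
    [0, 0, 0, 0, 1],
    [0, 0, 0, 0, 1]
  ]
}}

```text
t: 6.45
eef_pos: [0.4813, -0.3551, 0.0799]
tool_rot: [-0.001, 1.0, 0.024, -0.001]
contact_force: [1.2, 0.6, -3.5]
gripper_width: 0.661
grasp_force: 65.4
```

```bash
python3 -c "
from h import *
im=imaging.read_camera('wrist'); d=imaging.cut_out('plate','wrist'); print([(x['conf'],x['centre']) for x in d])
im=imaging.read_camera('top'); d=imaging.cut_out('plate','top'); print([(x['conf'],x['centre']) for x in d])
o=readout.get_obs();print(o['gripper_width'])
go(.483,-.356,.035,.047)
"
```

```text
[(0.62, [280.1, 147.4])]
[(0.63, [196.2, 207.6]), (0.6, [401.4, 230.6])]
0.6590225817085045
at [ 0.4831 -0.3562  0.0824] psi 0.048 turn deg 0.1 tilt [ 0.002 -0.002]
shift cm (after turn) [-0.01 -0.02  4.74]
```

{"api": "drive_tool", "payload": {
  "series": [
    [0, 0, 2, 0, 1],
    [0, 0, 1.5, 0, 1],
    [0, 0, 0.7, 0, 1],
    [0, 0, 0.4, 0, 1],
    [0, 0, 0, 0, 1],
    [0, 0, 0, 0, 1]
  ]
}}

```text
t: 7.25
eef_pos: [0.4824, -0.3558, 0.0351]
tool_rot: [0.0, 1.0, 0.024, 0.0]
contact_force: [0.2, 0.2, -3.2]
gripper_width: 0.66
grasp_force: 65.4
```

{"api": "drive_tool", "payload": {
  "series": [
    [0, 0, 0.1, 0, 1],
    [0, 0, 0.1, 0, 1],
    [0, 0, 0, 0, 1]
  ]
}}

```text
t: 7.55
eef_pos: [0.4826, -0.3559, 0.0335]
tool_rot: [0.0, 1.0, 0.024, 0.001]
contact_force: [-0.0, 1.1, 2.8]
gripper_width: 0.66
grasp_force: 66.8
```

{"api": "drive_tool", "payload": {
  "series": [
    [0, 0, 0, 0, -1],
    [0, 0, 0, 0, -1],
    [0, 0, 0, 0, -1],
    [0, 0, 0, 0, -1],
    [0, 0, -2, 0, -1],
    [0, 0, -4, 0, -1],
    [0, 0, -5, 0, -1],
    [0, 0, -5, 0, -1]
  ]
}}

```text
t: 8.35
eef_pos: [0.4816, -0.3553, 0.1941]
tool_rot: [-0.0, 1.0, 0.024, -0.0]
contact_force: [1.6, -0.6, 0.0]
gripper_width: 0.994
grasp_force: 0.0
```

```bash
python3 -c "
from h import *
im=imaging.read_camera('top'); d=imaging.cut_out('jar','top')
if d: print(d[0]['conf'],d[0]['centre'],fit([('top',d[0]['mask'])],JAR,[.48,-.356,.04],.006))
im=imaging.read_camera('wrist'); d=imaging.cut_out('jar','wrist')
if d: print(d[0]['conf'],d[0]['centre'],fit([('wrist',d[0]['mask'])],JAR,[.48,-.356,.04],.006))
go(.43,-.15,.30,.205)
go(.56,.17,.30,.205)
"
```

```text
0.57 [416.4, 231.7] (array([ 0.48036327, -0.35441682,  0.04109366]), np.float64(0.14553922414779663))
0.63 [276.8, 192.5] (array([ 0.47543104, -0.35341431,  0.07339238]), np.float64(0.08935099840164185))
at [ 0.4827 -0.3561  0.1941] psi 0.048 turn deg -9.0 tilt [ 0.003 -0.002]
shift cm (after turn) [ -0.96 -21.25 -10.59]
at [ 0.4827 -0.3561  0.1941] psi 0.048 turn deg -9.0 tilt [ 0.003 -0.002]
shift cm (after turn) [ 18.28 -49.94 -10.59]
```

{"api": "drive_tool", "payload": {
  "series": [
    [0, 0, -4, -4.5, -1],
    [0, 0, -4, -4.5, -1],
    [-0.2, -4.2, -2.6, 0, -1],
    [-0.2, -4.3, 0, 0, 1],
    [-0.2, -4.3, 0, 0, 1],
    [-0.2, -4.2, 0, 0, 1],
    [-0.2, -4.3, 0, 0, 1],
    [2.4, -3.6, 0, 0, 1]
  ]
}}

```text
t: 9.35
eef_pos: [0.4414, -0.1081, 0.2968]
tool_rot: [0.0, 0.995, 0.101, -0.002]
contact_force: [1.1, -0.8, 0.5]
gripper_width: 0.14
grasp_force: 0.0
```

{"api": "drive_tool", "payload": {
  "series": [
    [2.4, -3.6, 0, 0, 1],
    [2.4, -3.6, 0, 0, 1],
    [2.4, -3.6, 0, 0, 1],
    [2.4, -3.6, 0, 0, 1],
    [2.4, -3.6, 0, 0, 1],
    [2.4, -3.6, 0, 0, 1],
    [2.4, -3.5, 0, 0, 1],
    [0, 0, 0, 0, 1]
  ]
}}

```text
t: 10.15
eef_pos: [0.5574, 0.1774, 0.2962]
tool_rot: [-0.002, 0.994, 0.107, -0.002]
contact_force: [-0.9, 0.4, 0.5]
gripper_width: 0.002
grasp_force: 0.0
```

Run:
```python
from h import *
go(.56,.17,.30,.205)
m=cam('wrist'); im=imaging.read_camera('wrist'); ov=im.copy()
p=[.533,.170,.205]
for s in(69,23,-23):
    c=np.round(proj(m,place(box(2,96,s-18,s+18,171,171.1)[::2],p))).astype(int); print(s,c.tolist())
    cv2.polylines(ov,[c[[0,1,3,2]]],True,(255,0,255),1)
cv2.imwrite('pics/w3.png',ov[:,:,::-1])
for d in imaging.cut_out('carton0','wrist')+imaging.cut_out('cookbook','wrist'): print(d['conf'],d['centre'])
```

```text
at [0.5574 0.1774 0.2962] psi 0.214 turn deg 0.5 tilt [-0.004  0.004]
shift cm (after turn) [ 0.1   0.78 -0.38]
69 [[226, 216], [186, 215], [222, 105], [178, 104]]
23 [[279, 216], [238, 216], [279, 105], [235, 105]]
-23 [[331, 217], [290, 216], [336, 106], [291, 105]]
0.97 [313.1, 163.7]
0.77 [205.6, 160.0]
0.72 [281.3, 361.9]
0.57 [260.4, 162.9]
0.56 [79.4, 195.1]
0.61 [367.9, 162.4]
```

View pics/w3.png

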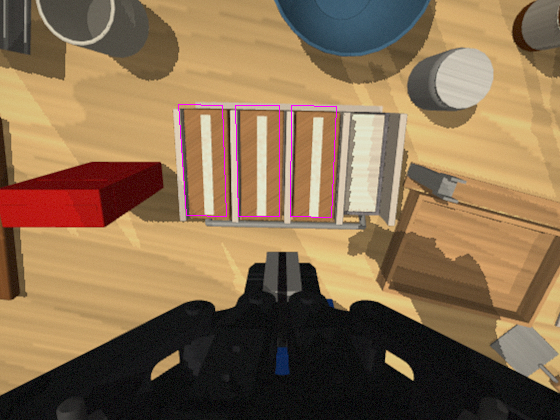

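The magenta predictions lie on the three brown cartons, whose tops are at (205,160), (260,163) and (313,164). The cookbook is at (368,162). The rack pose is good to about 2 mm, and I've corrected it.

```bash
cat >> h.py <<'E'
RP=[.532,.168,.203]; CP=[.483,-.108,-.07]
def rk(x,y): return place(np.array([[x,y,0]])/1000,RP)[0][:2]
def cd(x,y): return place(np.array([[x,y,0]])/1000,CP)[0][:2]
E
python3 -c "
from h import *
for s in(69,23,-23): print(rk(122,s),rk(-45,s))
go(*rk(122,69),.25,.203); go(*rk(122,69),.15,.203)"
```

```text
[0.63758388 0.26017942] [0.47401303 0.22651078]
[0.64685787 0.21512397] [0.48328702 0.18145533]
[0.65613187 0.17006853] [0.49256102 0.13639989]
at [0.5576 0.1701 0.2968] psi 0.205 turn deg 0.1 tilt [-0.003 -0.001]
shift cm (after turn) [ 9.65 -7.21  4.68]
at [0.5576 0.1701 0.2968] psi 0.205 turn deg 0.1 tilt [-0.003 -0.001]
shift cm (after turn) [ 9.65 -7.21 14.68]
```

{"api": "drive_tool", "payload": {
  "series": [
    [3.2, -2.4, 0, 0, 1],
    [3.2, -2.4, 0, 0, 1],
    [3.3, -2.4, 0, 0, 1],
    [0, 0, 4, 0, 1],
    [0, 0, 4, 0, 1],
    [0, 0, 4, 0, 1],
    [0, 0, 2.7, 0, 1],
    [0, 0, 0, 0, 1]
  ]
}}

```text
t: 11.1
eef_pos: [0.636, 0.2568, 0.1464]
tool_rot: [0.002, 0.995, 0.101, -0.004]
contact_force: [-1.4, -0.2, -0.3]
gripper_width: -0.001
grasp_force: 0.0
```

```bash
python3 -c "
from h import *
go(*rk(122,69),.15,.203)"
```

```text
at [0.636  0.2568 0.1464] psi 0.203 turn deg 0.0 tilt [-0.008 -0.005]
shift cm (after turn) [ 0.22 -0.3  -0.36]
```

{"api": "drive_tool", "payload": {
  "series": [
    [-0.9, -0.2, 0, 0, 1],
    [-1, 0, 0, 0, 1],
    [-1, 0, 0, 0, 1],
    [-1, 0, 0, 0, 1],
    [-1, 0, 0, 0, 1],
    [-1, 0, 0, 0, 1],
    [-0.7, 0, 0, 0, 1],
    [-0.7, 0, 0, 0, 1]
  ]
}}

```text
t: 11.9
eef_pos: [0.5661, 0.2481, 0.1518]
tool_rot: [0.0, 0.995, 0.102, 0.0]
contact_force: [0.2, 0.1, 0.4]
gripper_width: -0.003
grasp_force: 0.0
```

{"api": "drive_tool", "payload": {
  "series": [
    [-0.6, 0, 0, 0, 1],
    [-0.6, 0, 0, 0, 1],
    [-0.5, 0, 0, 0, 1],
    [0, 0, 0, 0, 1],
    [0, 0, 0, 0, 1],
    [0, 0, 0, 0, 1],
    [0, 0, 0, 0, 1]
  ]
}}

```text
t: 12.6
eef_pos: [0.5503, 0.2449, 0.1516]
tool_rot: [-0.0, 0.995, 0.102, 0.0]
contact_force: [0.5, 0.2, -0.1]
gripper_width: 0.004
grasp_force: 0.0
```

```bash
python3 -c "
from h import *
c=np.array(RP); o=readout.get_obs(); d=o['eef_pos'][:2]-c[:2]; print(d@[np.cos(.203),np.sin(.203)],d@[-np.sin(.203),np.cos(.203)],o['eef_pos'])
im=imaging.read_camera('scene'); cv2.imwrite('pics/s1.png',cv2.resize(im[130:310,200:440,::-1],None,fx=3,fy=3))"
```

```text
0.03341787240664245 0.071646888729051 [0.55028704 0.24491303 0.15163627]
```

View pics/s1.png

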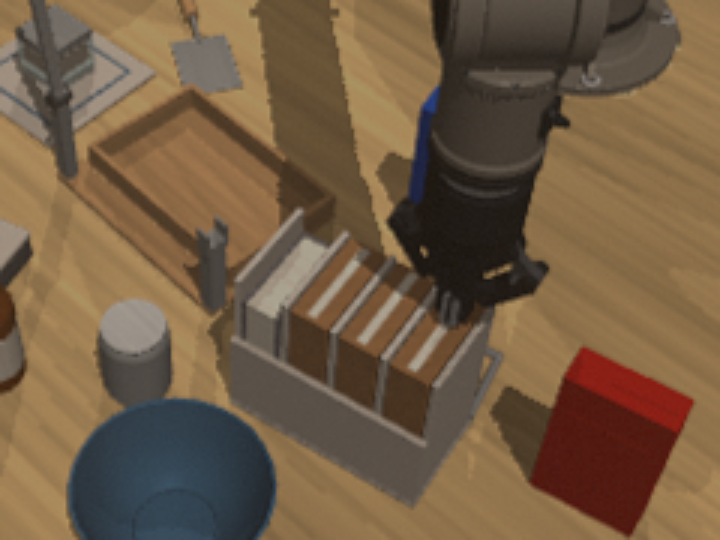

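```bash
python3 -c "
from h import *
m=cam('scene'); o=readout.get_obs(); print(o['eef_pos'],o['gripper_width'],proj(m,[o['eef_pos'],o['eef_pos']+[0,0,.03]]), (proj(m,o['eef_pos'])-[200,130])*3)
for s in (69,23):
  print(s,((proj(m,place(box(2,96,s-18,s+18,6,171),RP))-[200,130])*3).round().tolist())
for d in imaging.cut_out('carton0','scene'): print(round(d['conf'],2),(np.array(d['centre'])-[200,130])*3)
im=imaging.read_camera('wrist'); cv2.imwrite('pics/w4.png',im[:,:,::-1])
"
```

```text
[0.55023125 0.24492485 0.15163016] -0.003558634152366811 [[348.69780253 241.87284209]
 [350.20046    234.33074151]] [[446.09340759 335.61852626]]
69 [[423.0, 398.0], [445.0, 284.0], [459.0, 417.0], [484.0, 304.0], [371.0, 473.0], [387.0, 363.0], [407.0, 493.0], [428.0, 384.0]]
23 [[379.0, 374.0], [395.0, 260.0], [414.0, 393.0], [434.0, 279.0], [326.0, 448.0], [336.0, 336.0], [361.0, 467.0], [376.0, 357.0]]
0.98 [331.2 302.1]
0.93 [414.6 375.9]
0.9 [380.7 335.4]
0.83 [602.1 446.4]
0.47 [415.5 160.2]
```

View pics/w4.png

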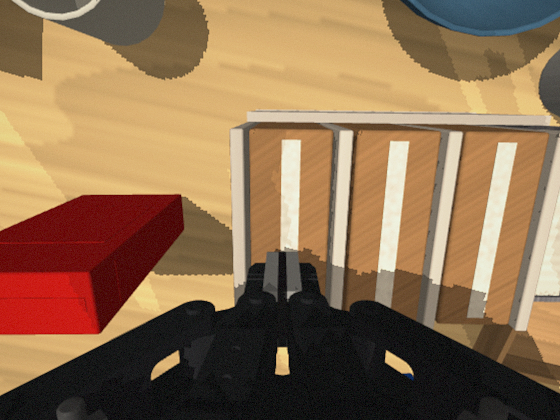

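```bash
python3 -c "
from h import *
m=cam('wrist'); o=readout.get_obs(); e=o['eef_pos']; print(e,m['xyz'])
for dz in(-.02,0,.02,.04): print(dz,proj(m,e+[0,0,dz]))
for s in (69,23): print(s,proj(m,place(box(2,96,s-18,s+18,171,171.1)[::2],RP)).round().tolist())
o=readout.get_obs(); print(o['contact_force'],o['joint_torque'])
"
```

```text
[0.55015681 0.24489719 0.15162401] [0.61820449 0.25831278 0.32218393]
-0.02 [[280.68056841 232.4138746 ]]
0 [[280.55874646 245.55823815]]
0.02 [[280.40834288 261.78650701]]
0.04 [[280.21796223 282.32822805]]
69 [[322.0, 320.0], [249.0, 320.0], [330.0, 124.0], [244.0, 124.0]]
23 [[416.0, 320.0], [343.0, 320.0], [439.0, 124.0], [354.0, 124.0]]
[-0.74731067  0.47309195  0.05474474] [ 7.13847097e-03 -5.29547811e+01 -7.37080917e+00 -2.52323216e+01
  1.26117546e-02  3.55865131e-04  7.81417248e-05]
```

```bash
python3 -c "
import cv2
for f in('w3','w4'):
    im=cv2.imread(f'pics/{f}.png')
    for c in(272,290):
        print(f,c,[tuple(int(v) for v in im[r,c]) for r in range(240,272,2)])
"
```

```text
w3 272 [(112, 173, 214), (115, 179, 219), (114, 176, 219), (110, 170, 213), (110, 168, 208), (110, 171, 210), (77, 88, 91), (80, 86, 91), (80, 84, 86), (82, 86, 89), (80, 83, 87), (78, 84, 85), (80, 82, 86), (76, 82, 83), (82, 87, 88), (77, 81, 84)]
w3 290 [(109, 168, 207), (111, 172, 210), (111, 171, 214), (112, 176, 219), (115, 180, 222), (122, 187, 228), (72, 83, 91), (77, 82, 84), (80, 85, 84), (78, 86, 87), (78, 83, 84), (78, 84, 85), (79, 84, 87), (84, 87, 92), (80, 87, 87), (77, 83, 83)]
w4 272 [(71, 115, 160), (68, 110, 159), (76, 120, 168), (73, 115, 163), (75, 115, 165), (71, 119, 166), (82, 88, 96), (88, 94, 93), (86, 94, 95), (93, 97, 99), (87, 94, 97), (89, 94, 96), (89, 94, 98), (87, 92, 94), (86, 95, 94), (87, 92, 95)]
w4 290 [(202, 227, 236), (192, 219, 231), (185, 215, 227), (203, 228, 237), (185, 211, 223), (125, 147, 156), (90, 94, 97), (87, 90, 93), (90, 96, 98), (90, 95, 98), (88, 93, 97), (89, 91, 94), (90, 98, 99), (88, 91, 94), (91, 95, 94), (88, 93, 97)]
```

```bash
python3 -c "
from h import *
m=cam('scene'); w=cam('wrist'); o=readout.get_obs(); e=o['eef_pos']
for dx in(-.011,0,.011):
  for dz in(0,.01,.02,.03):
    q=e+[dx*.98,dx*.2,dz]; print(dx,dz,((proj(m,q)-[200,130])*3).round(),proj(w,q).round())
im=imaging.read_camera('scene')[:,:,::-1]; cv2.imwrite('pics/s2.png',cv2.resize(im[205:265,310:380],None,fx=8,fy=8,interpolation=cv2.INTER_NEAREST))
"
```

```text
-0.011 0 [[453. 326.]] [[281. 265.]]
-0.011 0.01 [[454. 319.]] [[280. 273.]]
-0.011 0.02 [[456. 311.]] [[280. 283.]]
-0.011 0.03 [[457. 304.]] [[280. 294.]]
0 0 [[446. 336.]] [[281. 246.]]
0 0.01 [[448. 328.]] [[280. 253.]]
0 0.02 [[449. 321.]] [[280. 262.]]
0 0.03 [[451. 313.]] [[280. 271.]]
0.011 0 [[440. 345.]] [[281. 226.]]
0.011 0.01 [[441. 337.]] [[281. 232.]]
0.011 0.02 [[443. 330.]] [[280. 240.]]
0.011 0.03 [[444. 322.]] [[280. 248.]]
```

View pics/s2.png

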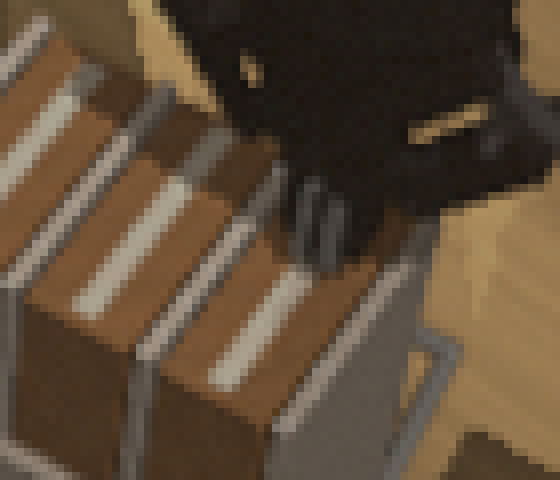

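The shut finger tips appear just above the carton's top at (345,238), so the pull passed over it without contact. I'll go back behind the carton and come in about 25 mm lower.

{"api": "drive_tool", "payload": {
  "series": [
    [0, 0, -4, 0, 1],
    [4, 0.1, 0, 0, 1],
    [4.2, 0.1, 0, 0, 1],
    [1, 0.1, 0, 0, 1],
    [0, 0, 3, 0, 1],
    [0, 0, 3, 0, 1],
    [0, 0, 0, 0, 1],
    [0, 0, 0, 0, 1]
  ]
}}

```text
t: 13.6
eef_pos: [0.6402, 0.2607, 0.1318]
tool_rot: [0.0, 0.995, 0.103, -0.001]
contact_force: [-0.2, 0.4, 0.7]
gripper_width: -0.002
grasp_force: 0.0
```

```bash
python3 -c "
from h import *
go(*rk(122,69),.128,.203)"
```

```text
at [0.6402 0.2607 0.1318] psi 0.206 turn deg 0.1 tilt [-0.001 -0.   ]
shift cm (after turn) [-0.27 -0.    0.38]
```

{"api": "drive_tool", "payload": {
  "series": [
    [-1.2, 0, 0, 0, 1],
    [-0.6, 0, 0, 0, 1],
    [-0.6, 0, 0, 0, 1],
    [-0.6, 0, 0, 0, 1],
    [-0.6, 0, 0, 0, 1]
  ]
}}

```text
t: 14.1
eef_pos: [0.6056, 0.2534, 0.1325]
tool_rot: [-0.0, 0.995, 0.102, 0.001]
contact_force: [1.7, 0.5, 1.1]
gripper_width: 0.002
grasp_force: 0.4
```

{"api": "drive_tool", "payload": {
  "series": [
    [-0.7, 0, 0, 0, 1],
    [-0.7, 0, 0, 0, 1],
    [-0.7, 0, 0, 0, 1],
    [-0.7, 0, 0, 0, 1],
    [-0.7, 0, 0, 0, 1],
    [-0.6, 0, 0, 0, 1],
    [-0.4, 0, 0, 0, 1],
    [-0.4, 0, 0, 0, 1]
  ]
}}

```text
t: 14.9
eef_pos: [0.5572, 0.2432, 0.1316]
tool_rot: [0.0, 0.995, 0.102, -0.0]
contact_force: [1.0, 0.2, -1.2]
gripper_width: 0.003
grasp_force: 0.1
```

```bash
python3 -c "
from h import *
c=np.array(RP); o=readout.get_obs(); d=o['eef_pos'][:2]-c[:2]; print(d@[np.cos(.203),np.sin(.203)],d@[-np.sin(.203),np.cos(.203)],o['eef_pos'])
im=imaging.read_camera('scene'); cv2.imwrite('pics/s3.png',cv2.resize(im[130:310,200:440,::-1],None,fx=3,fy=3))"
```

```text
0.03980372212829445 0.06858263059036927 [0.55715955 0.24319914 0.13163369]
```

View pics/s3.png

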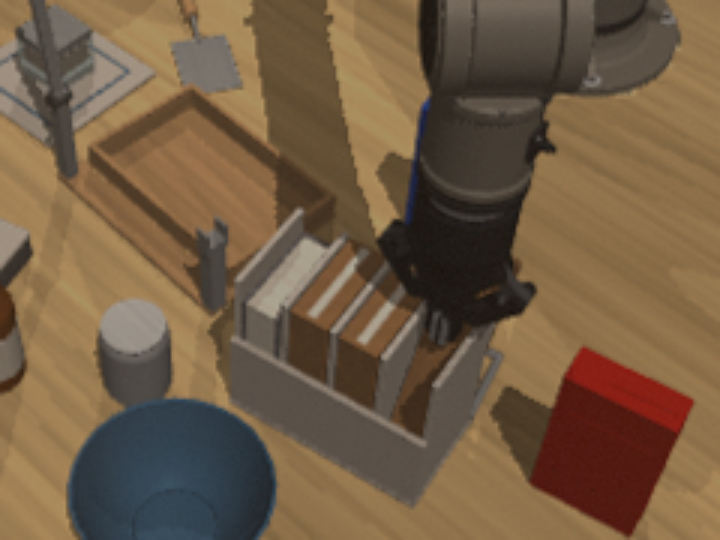

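The carton in the end slot is now tipping, and its rear face at (430,390) has swung forward. I'll push it a little further so it rests on the rail.

{"api": "drive_tool", "payload": {
  "series": [
    [-0.5, 0, 0, 0, 1],
    [-0.5, 0, 0, 0, 1],
    [-0.4, 0, 0, 0, 1],
    [0, 0, 0, 0, 1],
    [0, 0, 0, 0, 1]
  ]
}}

```text
t: 15.45
eef_pos: [0.5438, 0.2405, 0.1317]
tool_rot: [0.0, 0.995, 0.102, 0.0]
contact_force: [-0.2, 0.0, 0.9]
gripper_width: 0.006
grasp_force: 0.0
```

{"api": "drive_tool", "payload": {
  "series": [
    [0.6, 0, -3, 0, 1],
    [0, 0, -5, 0, 1],
    [0, 0, -5, 0, 1],
    [-2.7, 0, 0, 0, 0.2],
    [-2.7, 0, 0, 0, -0.2],
    [-2.7, 0, 0, 0, -0.4],
    [0, 0, 0, 0, -0.4],
    [0, 0, 0, 0, -0.4]
  ]
}}

```text
t: 16.25
eef_pos: [0.4708, 0.2251, 0.2621]
tool_rot: [0.0, 0.995, 0.102, 0.001]
contact_force: [0.8, 0.1, 0.3]
gripper_width: 0.7
grasp_force: 0.0
```

```bash
cat >> h.py <<'E'
def leanbox(s,a=38,h=(6,171)):
    b=box(0,94,s-18,s+18,0,165); t=np.radians(a); c,n=np.cos(t),np.sin(t)
    return np.c_[b[:,0]*c-b[:,2]*n,b[:,1],b[:,0]*n+b[:,2]*c]+[.002,0,.006]
E
python3 - <<'E'
from h import *
go(*rk(-45,69),.128,.203)
m=cam('wrist'); im=imaging.read_camera('wrist'); ov=im.copy()
h=cv2.convexHull(np.round(proj(m,place(leanbox(69),RP))).astype(np.int32)); cv2.polylines(ov,[h],True,(255,0,255),1)
q=np.round(proj(m,place(leanbox(69)[[1,5,7,3]],RP))).astype(np.int32); cv2.polylines(ov,[q],True,(0,255,255),1)
cv2.imwrite('pics/w5.png',ov[:,:,::-1]); print(readout.get_obs()['gripper_width'])
E
```

```text
at [0.4708 0.2251 0.2621] psi 0.205 turn deg 0.1 tilt [ 0.001 -0.   ]
shift cm (after turn) [ 0.35 -0.07 13.41]
0.699707685226177
```

View pics/w5.png

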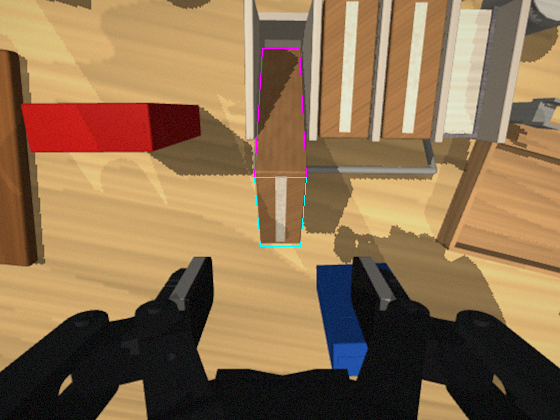

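The magenta/cyan model of the carton leaning 38° matches the picture: its top face lies at (280,210) between the open fingers. I'll descend and grip it.

{"api": "drive_tool", "payload": {
  "series": [
    [0.3, -0.1, 4, 0, -0.4],
    [0, 0, 4, 0, -0.4],
    [0, 0, 3.5, 0, -0.4],
    [0, 0, 1.5, 0, -0.4],
    [0, 0, 0.5, 0, -0.4],
    [0, 0, 0, 0, -0.4]
  ]
}}

```text
t: 16.9
eef_pos: [0.4738, 0.2273, 0.127]
tool_rot: [-0.0, 0.995, 0.102, 0.0]
contact_force: [-0.6, -0.1, 0.9]
gripper_width: 0.699
grasp_force: 0.0
```

{"api": "drive_tool", "payload": {
  "series": [
    [0, 0, 0, 0, 1],
    [0, 0, 0, 0, 1],
    [0, 0, 0, 0, 1],
    [0, 0, 0, 0, 1]
  ],
  "squeeze": 40
}}

```text
t: 17.3
eef_pos: [0.4742, 0.2276, 0.1282]
tool_rot: [-0.001, 0.995, 0.102, 0.001]
contact_force: [-0.1, 0.5, 5.7]
gripper_width: 0.417
grasp_force: 25.7
```

{"api": "drive_tool", "payload": {
  "series": [
    [0, 0, 0, 0, 1],
    [0, 0, -1, 0, 1],
    [0, 0, -2.5, 0, 1],
    [0, 0, -3.5, 0, 1],
    [0, 0, -3.5, 0, 1],
    [0, 0, -4, 0, 1],
    [0, 0, -4, 0, 1],
    [0, 0, 0, 0, 1]
  ]
}}

```text
t: 18.1
eef_pos: [0.4751, 0.2287, 0.3178]
tool_rot: [-0.001, 0.995, 0.103, 0.005]
contact_force: [-0.3, 1.4, -2.2]
gripper_width: 0.413
grasp_force: 47.0
```

Run:
```python
from h import *
go(*cd(0,70),.3,-.07)
im=imaging.read_camera('scene'); cv2.imwrite('pics/s4.png',cv2.resize(im[90:310,200:440,::-1],None,fx=2.5,fy=2.5))
```

```text
at [0.4751 0.2287 0.3178] psi 0.205 turn deg 15.8 tilt [0.009 0.004]
shift cm (after turn) [ 3.15 26.53  1.78]
```

View pics/s4.png

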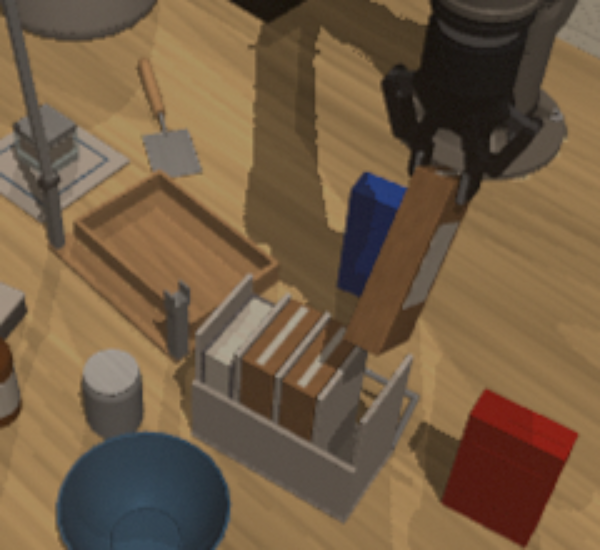

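The held carton is lifted clear and still leaning; its rear face shows at (400,250). I'll set it upright by pressing its rear bottom edge against the rack's partition fronts, holding it above the rail.

{"api": "drive_tool", "payload": {
  "series": [
    [-2.8, 0.8, 0, 0, 1],
    [-2.8, 0.7, 0, 0, 1],
    [-2.9, 0.7, 0, 0, 1],
    [0, 0, 0, 0, 1]
  ]
}}

```text
t: 18.55
eef_pos: [0.3906, 0.1857, 0.3101]
tool_rot: [0.002, 0.995, 0.102, -0.002]
contact_force: [-0.0, 0.5, -1.2]
gripper_width: 0.411
grasp_force: 47.0
```

```bash
cat >> h.py <<'E'
def rf():
    o=readout.get_obs(); d=o['eef_pos'][:2]-np.array(RP[:2]); c,s=np.cos(RP[2]),np.sin(RP[2]); print("rack xy",np.round([d@[c,s],d@[-s,c]],4),"z",round(o['eef_pos'][2],4),"w",round(o['gripper_width'],3),"F",np.round(o['contact_force'],1))
def held(a,d=45,h=134,rackp=None):
    "carton box held at (d,h) in its frame, tilt a deg, world"
    o=readout.get_obs(); Rm=rot(o['tool_rot']); ps=np.arctan2(Rm[1,0],Rm[0,0]); b=box(-d,94-d,-18,18,-h,165-h); t=np.radians(a); c,n=np.cos(t),np.sin(t)
    return place(np.c_[b[:,0]*c-b[:,2]*n,b[:,1],b[:,0]*n+b[:,2]*c],[*o['eef_pos'][:2],ps],o['eef_pos'][2]+.019)
def tilt(d=45,h=134,pos=None):
    im=imaging.read_camera('scene'); m=cam('scene')
    best=None
    for x in imaging.cut_out('carton0','scene'):
        k=np.asarray(x['mask']); 
        for a in range(-10,50,2):
            s=np.zeros((420,560),np.uint8); cv2.fillConvexPoly(s,cv2.convexHull(np.round(proj(m,held(a,d,h))).astype(np.int32)),1)
            i=(s&k).sum()/(s|k).sum()
            if best is None or i>best[0]: best=(round(float(i),3),a)
    print("tilt",best); return im
E
python3 -c "
from h import *
rf(); tilt()"
```

```text
rack xy [-0.1349  0.0459] z 0.3101 w 0.411 F [-0.   0.5 -1.2]
tilt (0.861, 38)
```

{"api": "drive_tool", "payload": {
  "series": [
    [0, 0, 4, 0, 1],
    [0, 0, 4, 0, 1],
    [0, 0, 3, 0, 1],
    [1, 0, 0, 0, 1],
    [1, 0, 0, 0, 1],
    [1, 0, 0, 0, 1],
    [1, 0, 0, 0, 1]
  ]
}}

```text
t: 19.35
eef_pos: [0.4345, 0.1968, 0.2031]
tool_rot: [-0.0, 0.995, 0.102, -0.001]
contact_force: [-4.6, -0.4, 0.5]
gripper_width: 0.41
grasp_force: 47.7
```

```bash
python3 -c "
from h import *
rf(); tilt()"
```

```text
rack xy [-0.0897  0.0478] z 0.2031 w 0.41 F [-4.6 -0.4  0.5]
tilt (0.782, 18)
```

Pressing on the partition turns the carton: it has gone from 38° to about 18°. I'll continue.

{"api": "drive_tool", "payload": {
  "series": [
    [0.8, 0, 0, 0, 1],
    [0.8, 0, 0, 0, 1],
    [0.8, 0, 0, 0, 1],
    [0.6, 0, 0, 0, 1],
    [0.5, 0, 0, 0, 1],
    [0.4, 0, 0, 0, 1],
    [0, 0, 0, 0, 1]
  ]
}}

```text
t: 20.15
eef_pos: [0.4722, 0.2041, 0.2015]
tool_rot: [-0.0, 0.995, 0.102, 0.0]
contact_force: [-1.9, -1.2, -2.0]
gripper_width: 0.41
grasp_force: 47.5
```

```bash
python3 -c "
from h import *
rf(); tilt()"
```

```text
rack xy [-0.0513  0.0474] z 0.2015 w 0.41 F [-1.9 -1.2 -2. ]
tilt (0.707, -2)
```

{"api": "drive_tool", "payload": {
  "series": [
    [0.3, 0, 0, 0, 1],
    [0.2, 0, 0, 0, 1],
    [0, 0, 0, 0, 1]
  ]
}}

```text
t: 20.55
eef_pos: [0.4767, 0.205, 0.2017]
tool_rot: [0.0, 0.995, 0.102, -0.0]
contact_force: [-3.7, -0.4, -0.3]
gripper_width: 0.412
grasp_force: 47.7
```

{"api": "drive_tool", "payload": {
  "series": [
    [-2, 0, 0, 0, 1],
    [0, 0, -3.5, 0, 1],
    [0, 0, -3.5, 0, 1],
    [0, 0, -3.2, 0, 1],
    [0, 0, 0, 7.9, 1],
    [0, 0, 0, 7.8, 1],
    [0, 0, 0, 0, 1]
  ]
}}

```text
t: 21.25
eef_pos: [0.4583, 0.2011, 0.3044]
tool_rot: [-0.0, 0.999, -0.035, 0.002]
contact_force: [-0.6, -0.3, -1.8]
gripper_width: 0.411
grasp_force: 47.6
```

```bash
python3 -c "
from h import *
tilt(); go(*cd(-2,70),.3,-.07)"
```

```text
tilt (0.74, -4)
at [0.4577 0.2011 0.3039] psi -0.065 turn deg 0.3 tilt [0.002 0.   ]
shift cm (after turn) [ 4.49 23.65  0.39]
```

{"api": "drive_tool", "payload": {
  "series": [
    [0.7, 4, 0, 0, 1],
    [0.7, 4, 0, 0, 1],
    [0.7, 4, 0, 0, 1],
    [0.8, 4, 0, 0, 1],
    [0.8, 4, 0, 0, 1],
    [0.8, 3.6, 0, 0, 1],
    [0, 0, 3, 0, 1],
    [0, 0, 0, 0, 1]
  ]
}}

```text
t: 22.15
eef_pos: [0.4837, -0.0389, 0.2705]
tool_rot: [-0.0, 0.999, -0.034, -0.003]
contact_force: [-0.8, 0.4, -2.2]
gripper_width: 0.414
grasp_force: 47.4
```

```bash
python3 -c "
from h import *
go(*cd(-2,70),.125,-.07)
im=tilt()
m=cam('wrist'); im=imaging.read_camera('wrist'); k=None
for d in imaging.cut_out('caddy','wrist')[:2]: print(round(d['conf'],2),d['centre'])
w=proj(m,place(box(-65,65,-105,105,35,35.1)[::2],CP)).round(); print(w.tolist())
for u in w.astype(int): cv2.circle(im,tuple(int(v) for v in u),4,(255,0,255),1)
cv2.imwrite('pics/w6.png',im[:,:,::-1])"
```

```text
at [ 0.4837 -0.0389  0.2705] psi -0.068 turn deg 0.1 tilt [-0.006  0.   ]
shift cm (after turn) [ 0.22 -0.1  14.55]
tilt (0.733, -4)
0.56 [367.3, 123.2]
[[425.0, 220.0], [253.0, 219.0], [438.0, 109.0], [251.0, 109.0]]
```

View pics/w6.png

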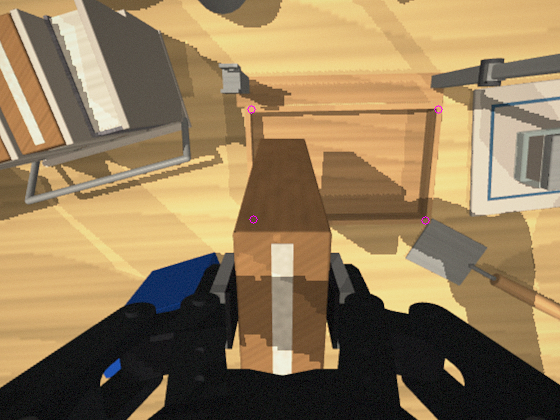

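The caddy's inner rim corners match the calibrated pose (magenta circles at (251,109), (438,109) and (425,220)). The carton hangs upright, with its bottom rear edge at (285,140). I'll lower it.

{"api": "drive_tool", "payload": {
  "series": [
    [0, -0.1, 4, 0, 1],
    [0, 0, 4, 0, 1],
    [0, 0, 3, 0, 1],
    [0, 0, 2, 0, 1],
    [0, 0, 0, 0, 1]
  ]
}}

```text
t: 22.85
eef_pos: [0.4846, -0.0358, 0.1422]
tool_rot: [-0.0, 0.999, -0.033, -0.002]
contact_force: [-0.3, 0.2, -0.9]
gripper_width: 0.408
grasp_force: 47.5
```

{"api": "drive_tool", "payload": {
  "series": [
    [0, 0, 0.5, 0, 1],
    [0, 0, 0.4, 0, 1],
    [0, 0, 0, 0, 1]
  ],
  "squeeze": 30
}}

```text
t: 23.15
eef_pos: [0.4864, -0.0365, 0.1354]
tool_rot: [0.0, 0.999, -0.034, 0.001]
contact_force: [-0.3, -0.6, -2.2]
gripper_width: 0.414
grasp_force: 47.5
```

{"api": "drive_tool", "payload": {
  "series": [
    [0, 0, 0.4, 0, 1],
    [0, 0, 0.4, 0, 1],
    [0, 0, 0.3, 0, 1],
    [0, 0, 0, 0, 1]
  ]
}}

```text
t: 23.55
eef_pos: [0.4909, -0.0365, 0.1269]
tool_rot: [0.0, 0.999, -0.034, 0.005]
contact_force: [3.0, -0.8, 14.8]
gripper_width: 0.418
grasp_force: 50.1
```

{"api": "drive_tool", "payload": {
  "series": [
    [0, 0, 0.2, 0, 1],
    [0, 0, 0, 0, 1],
    [0, 0, 0, 0, 1]
  ],
  "squeeze": 20
}}

```text
t: 23.85
eef_pos: [0.4926, -0.0366, 0.1262]
tool_rot: [0.0, 0.999, -0.035, 0.007]
contact_force: [4.3, -1.5, 21.1]
gripper_width: 0.412
grasp_force: 51.0
```

```bash
python3 -c "
from h import *
go(*cd(-2,70),.125,-.07)
im=tilt(); cv2.imwrite('pics/s5.png',cv2.resize(im[90:310,180:420,::-1],None,fx=2.5,fy=2.5))"
```

```text
at [ 0.4926 -0.0366  0.1262] psi -0.069 turn deg 0.1 tilt [ 0.013 -0.001]
shift cm (after turn) [-0.66  0.19  0.12]
tilt (0.717, -8)
```

View pics/s5.png

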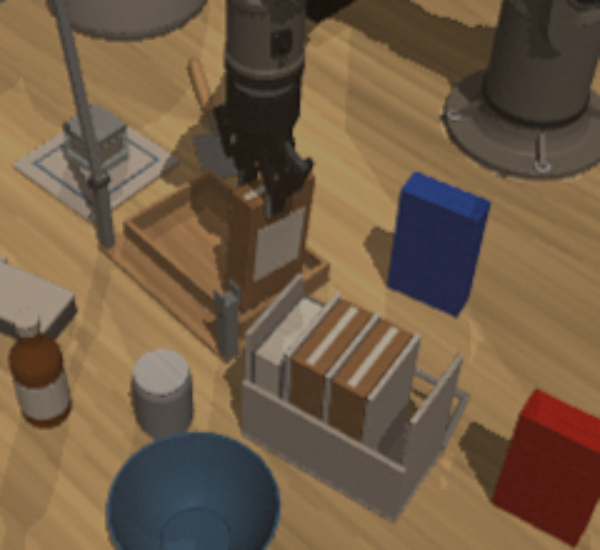

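The carton stands inside the caddy with its base on the floor, leaning very slightly. I'll ease off and release so that it settles flat.

{"api": "drive_tool", "payload": {
  "series": [
    [-0.1, 0, -0.2, 0, 1],
    [0, 0, 0, 0, 0.1],
    [0, 0, 0, 0, -0.1],
    [0, 0, 0, 0, -0.3],
    [0, 0, 0, 0, -0.3],
    [0, 0, 0, 0, -0.3]
  ]
}}

```text
t: 24.55
eef_pos: [0.4845, -0.0365, 0.1233]
tool_rot: [-0.0, 0.999, -0.034, -0.0]
contact_force: [0.9, 0.2, 0.8]
gripper_width: 0.647
grasp_force: 0.0
```

{"api": "drive_tool", "payload": {
  "series": [
    [0, 0, -2, 0, -0.3],
    [0, 0, -4, 0, -0.3],
    [0, 0, -5, 0, -0.3],
    [0, 0, -5, 0, -0.3],
    [0, 0, 0, 0, -0.3]
  ]
}}

```text
t: 25.05
eef_pos: [0.4887, -0.036, 0.2905]
tool_rot: [0.0, 0.999, -0.034, 0.006]
contact_force: [0.6, -0.5, 0.0]
gripper_width: 0.65
grasp_force: 0.0
```

```bash
cat >> h.py <<'E'
CAR=[box(-47,47,-18,18,0,165)]
def chk(cands,cam_='scene',z=.006):
    imaging.read_camera(cam_)
    ds=imaging.cut_out('carton0',cam_)
    for p in cands:
        m=cam(cam_); best=None
        for d in ds:
            k=np.asarray(d['mask']); s=sil(m,CAR,p,z,2)>.5; i=(s&k).sum()/(s|k).sum()
            if best is None or i>best[0]: best=(i,k)
        r=fit([(cam_,best[1])],CAR,p,z); print(cam_,'cand',np.round(p,3),'iou0',round(best[0],2),'fit',np.round(r[0],4),round(r[1],3))
E
python3 -c "
from h import *
chk([[*cd(8,70),-.07]]); chk([[*cd(8,70),-.07]],'top')
go(*rk(122,23),.30,.203)"
```

```text
scene cand [ 0.496 -0.039 -0.07 ] iou0 0.73 fit [ 0.483  -0.0347 -0.0347] 0.066
top cand [ 0.496 -0.039 -0.07 ] iou0 0.0 fit [ 0.4959 -0.0387 -0.07  ] 1.0
at [ 0.4838 -0.0367  0.2824] psi -0.069 turn deg -15.6 tilt [-0.002 -0.   ]
shift cm (after turn) [ 21.04 -21.37  -1.76]
```

{"api": "drive_tool", "payload": {
  "series": [
    [0, 0, -1.8, -7.8, 1],
    [0, 0, 0, -7.8, 1],
    [3.5, -3.6, 0, 0, 1],
    [3.5, -3.6, 0, 0, 1],
    [3.5, -3.6, 0, 0, 1],
    [3.6, -3.6, 0, 0, 1],
    [3.6, -3.5, 0, 0, 1],
    [3.5, -3.4, 0, 0, 1]
  ]
}}

```text
t: 26.05
eef_pos: [0.6486, 0.2149, 0.2989]
tool_rot: [0.0, 0.995, 0.102, -0.002]
contact_force: [0.3, 0.5, 0.8]
gripper_width: -0.003
grasp_force: 0.0
```

{"api": "drive_tool", "payload": {
  "series": [
    [0, 0, 4, 0, 1],
    [0, 0, 4, 0, 1],
    [0, 0, 4, 0, 1],
    [0, 0, 0, 0, 1]
  ]
}}

```text
t: 26.45
eef_pos: [0.6436, 0.211, 0.1731]
tool_rot: [0.002, 0.995, 0.102, -0.007]
contact_force: [0.0, -0.2, -0.2]
gripper_width: 0.001
grasp_force: 0.0
```

```bash
python3 -c "
from h import *
go(*rk(124,23),.130,.203);rf()"
```

```text
at [0.6436 0.211  0.1731] psi 0.205 turn deg 0.1 tilt [-0.014 -0.005]
shift cm (after turn) [ 0.6  -0.33  4.31]
rack xy [0.118  0.0197] z 0.1731 w 0.001 F [ 0.  -0.2 -0.2]
```

{"api": "drive_tool", "payload": {
  "series": [
    [0.3, -0.1, 2.5, 0, 1],
    [0, 0, 1.9, 0, 1],
    [0, 0, 0, 0, 1],
    [0, 0, 0, 0, 1],
    [-1.3, 0, 0, 0, 1],
    [-1, 0, 0, 0, 1]
  ]
}}

```text
t: 27.05
eef_pos: [0.6292, 0.211, 0.1397]
tool_rot: [-0.0, 0.995, 0.102, 0.001]
contact_force: [0.5, 0.7, -0.0]
gripper_width: 0.003
grasp_force: 0.3
```

```bash
python3 -c "
from h import *
rf()"
```

```text
rack xy [0.1038 0.0225] z 0.1397 w 0.003 F [ 0.5  0.7 -0. ]
```

{"api": "drive_tool", "payload": {
  "series": [
    [0, 0, 0.8, 0, 1],
    [-0.8, 0, 0, 0, 1],
    [-0.8, 0, 0, 0, 1],
    [-0.8, 0, 0, 0, 1],
    [-0.8, 0, 0, 0, 1],
    [-0.8, 0, 0, 0, 1],
    [-0.8, 0, 0, 0, 1],
    [-0.7, 0, 0, 0, 1]
  ]
}}

```text
t: 27.85
eef_pos: [0.5738, 0.1991, 0.1296]
tool_rot: [0.0, 0.995, 0.102, -0.0]
contact_force: [-1.5, 0.4, -0.1]
gripper_width: -0.001
grasp_force: 0.2
```

{"api": "drive_tool", "payload": {
  "series": [
    [-0.6, 0, 0, 0, 1],
    [-0.5, 0, 0, 0, 1],
    [-0.5, 0, 0, 0, 1],
    [-0.5, 0, 0, 0, 1],
    [-0.4, 0, 0, 0, 1],
    [0, 0, 0, 0, 1],
    [0, 0, 0, 0, 1]
  ]
}}

```text
t: 28.55
eef_pos: [0.5504, 0.1942, 0.1297]
tool_rot: [0.0, 0.995, 0.102, 0.0]
contact_force: [-0.8, 0.2, -0.4]
gripper_width: 0.002
grasp_force: 0.0
```

```bash
python3 -c "
from h import *
rf()"
```

```text
rack xy [0.0233 0.022 ] z 0.1297 w 0.002 F [-0.8  0.2 -0.4]
```

{"api": "drive_tool", "payload": {
  "series": [
    [0.6, 0, -3, 0, 1],
    [0, 0, -5, 0, 1],
    [0, 0, -5, 0, 1],
    [-2.5, 0, 0, 0, 0.2],
    [-2.5, 0, 0, 0, -0.2],
    [-2.4, 0, 0, 0, -0.4],
    [0, 0, 0, 0, -0.4],
    [0, 0, 0, 0, -0.4]
  ]
}}

```text
t: 29.35
eef_pos: [0.4841, 0.1804, 0.2601]
tool_rot: [0.0, 0.995, 0.102, 0.001]
contact_force: [0.2, 0.7, 1.4]
gripper_width: 0.703
grasp_force: 0.0
```

```bash
cat >> h.py <<'E'
def chklean(s):
    m=cam('wrist'); imaging.read_camera('wrist'); rf(); go(*rk(-45,s),.127,.203)
    for d in imaging.cut_out('carton0','wrist'):
        k=np.asarray(d['mask']); r=[]
        for a in range(0,50,2):
            t=sil(m,[leanbox(s,a)],RP,0,2)>.5; r.append(((t&k).sum()/(t|k).sum(),a))
        if max(r)[0]>.3: print(s,max(r),d['centre'], fit([('wrist',k)],[leanbox(s,38)],RP))
E
python3 -c "
from h import *
chklean(23)"
```

```text
rack xy [-0.044   0.0218] z 0.2599 w 0.696 F [ 0.5 -0.1 -0.1]
at [0.4845 0.1805 0.2599] psi 0.203 turn deg 0.0 tilt [0.001 0.   ]
shift cm (after turn) [-0.1  -0.12 13.29]
23 (np.float64(0.9556531284302964), 38) [279.9, 156.7] (array([0.53287267, 0.16774741, 0.19255564]), np.float64(0.028440237045288086))
```

{"api": "drive_tool", "payload": {
  "series": [
    [-0.1, -0.1, 4, 0, -0.4],
    [0, 0, 4, 0, -0.4],
    [0, 0, 3.5, 0, -0.4],
    [0, 0, 1.5, 0, -0.4],
    [0, 0, 0.4, 0, -0.4],
    [0, 0, 0, 0, -0.4]
  ]
}}

```text
t: 30.05
eef_pos: [0.4832, 0.1818, 0.1261]
tool_rot: [-0.0, 0.995, 0.102, 0.0]
contact_force: [0.4, -0.1, 1.4]
gripper_width: 0.703
grasp_force: 0.0
```

{"api": "drive_tool", "payload": {
  "series": [
    [0, 0, 0, 0, 1],
    [0, 0, 0, 0, 1],
    [0, 0, 0, 0, 1],
    [0, 0, 0, 0, 1],
    [0, 0, 0, 0, 1],
    [0, 0, -1, 0, 1],
    [0, 0, -2.5, 0, 1],
    [0, 0, -3.5, 0, 1]
  ],
  "squeeze": 40
}}

```text
t: 30.85
eef_pos: [0.4807, 0.1803, 0.1953]
tool_rot: [0.001, 0.995, 0.102, -0.002]
contact_force: [1.2, -0.3, -2.7]
gripper_width: 0.412
grasp_force: 40.5
```

{"api": "drive_tool", "payload": {
  "series": [
    [0, 0, -3.5, 0, 1],
    [0, 0, -4, 0, 1],
    [0, 0, -3, 0, 1],
    [-2.8, 0, 0, 0, 1],
    [-2.8, 0, 0, 0, 1],
    [-2.8, 0, 0, 0, 1],
    [0, 0, 0, 0, 1]
  ]
}}

```text
t: 31.55
eef_pos: [0.3966, 0.1635, 0.3007]
tool_rot: [0.001, 0.995, 0.102, -0.001]
contact_force: [1.0, 0.5, -2.3]
gripper_width: 0.412
grasp_force: 40.7
```

```bash
python3 -c "
from h import *
rf();tilt()
for y in (46,23,0,-23): print(y,np.linalg.norm(rk(-135,y)))"
```

```text
rack xy [-0.1335  0.0229] z 0.3007 w 0.412 F [ 1.   0.5 -2.3]
tilt (0.87, 34)
46 0.4324634195479435
23 0.42755357699835844
0 0.4238366585856889
-23 0.42134423589040876
```

{"api": "drive_tool", "payload": {
  "series": [
    [0, -2.3, 0, 0, 1],
    [0, 0, 4, 0, 1],
    [0, 0, 3.5, 0, 1],
    [0, 0, 2.3, 0, 1],
    [1, 0, 0, 0, 1],
    [1, 0, 0, 0, 1],
    [1, 0, 0, 0, 1],
    [1, 0, 0, 0, 1]
  ]
}}

```text
t: 32.45
eef_pos: [0.4362, 0.1955, 0.204]
tool_rot: [-0.0, 0.995, 0.101, 0.0]
contact_force: [-3.7, -0.7, 0.1]
gripper_width: 0.414
grasp_force: 41.0
```

{"api": "drive_tool", "payload": {
  "series": [
    [0.8, 0, 0, 0, 1],
    [0.8, 0, 0, 0, 1],
    [0.8, 0, 0, 0, 1],
    [0.6, 0, 0, 0, 1],
    [0.6, 0, 0, 0, 1],
    [0.4, 0, 0, 0, 1],
    [0, 0, 0, 0, 1]
  ]
}}

```text
t: 33.15
eef_pos: [0.4744, 0.203, 0.2025]
tool_rot: [-0.0, 0.995, 0.101, 0.0]
contact_force: [-2.1, 0.3, -4.4]
gripper_width: 0.415
grasp_force: 40.6
```

```bash
python3 -c "
from h import *
rf();tilt()"
```

```text
rack xy [-0.0493  0.0459] z 0.2025 w 0.415 F [-2.1  0.3 -4.4]
tilt (0.756, -10)
```

{"api": "drive_tool", "payload": {
  "series": [
    [-2, 0, 0, 0, 1],
    [0, 0, -3.5, 0, 1],
    [0, 0, -3.5, 0, 1],
    [0, 0, -3, 0, 1],
    [0, 0, 0, 7.9, 1],
    [0, 0, 0, 7.8, 1],
    [0, 0, 0, 0, 1]
  ]
}}

```text
t: 33.95
eef_pos: [0.4552, 0.1991, 0.3034]
tool_rot: [-0.0, 0.999, -0.036, 0.002]
contact_force: [0.5, 1.0, -2.2]
gripper_width: 0.411
grasp_force: 41.4
```

```bash
python3 -c "
from h import *
tilt(); go(*cd(-3,0),.3,-.07)"
```

```text
tilt (0.754, -2)
at [0.4547 0.199  0.3028] psi -0.067 turn deg 0.2 tilt [0.001 0.   ]
shift cm (after turn) [ 4.67 30.43  0.28]
```

{"api": "drive_tool", "payload": {
  "series": [
    [0.5, 4, -1.5, 0, 1],
    [0.5, 4.4, 0, 0, 1],
    [0.7, 4.4, 0, 0, 1],
    [0.7, 4.4, 0, 0, 1],
    [0.7, 4.4, 0, 0, 1],
    [0.7, 4.4, 0, 0, 1],
    [0.8, 4.4, 0, 0, 1],
    [0, 0, 0, 0, 1]
  ]
}}

```text
t: 34.85
eef_pos: [0.4785, -0.1152, 0.3171]
tool_rot: [0.001, 0.999, -0.039, -0.0]
contact_force: [0.2, 0.0, -3.7]
gripper_width: 0.407
grasp_force: 42.0
```

```bash
python3 -c "
from h import *
tilt(); go(*cd(-3,0),.135,-.07)"
```

```text
tilt (0.784, 0)
at [ 0.4788 -0.1086  0.3173] psi -0.071 turn deg -0.0 tilt [-0.  0.]
shift cm (after turn) [ 0.12 -0.09 18.23]
```

{"api": "drive_tool", "payload": {
  "series": [
    [0.1, 0, 4, 0, 1],
    [0, 0, 4, 0, 1],
    [0, 0, 4, 0, 1],
    [0, 0, 3, 0, 1],
    [0, 0, 2, 0, 1],
    [0, 0, 1.2, 0, 1],
    [0, 0, 0, 0, 1]
  ]
}}

```text
t: 35.65
eef_pos: [0.4791, -0.1063, 0.1345]
tool_rot: [-0.0, 0.999, -0.034, -0.001]
contact_force: [-0.1, -1.1, -3.3]
gripper_width: 0.412
grasp_force: 41.9
```

{"api": "drive_tool", "payload": {
  "series": [
    [0, 0, 0.4, 0, 1],
    [0, 0, 0.4, 0, 1],
    [0, 0, 0, 0, 1]
  ]
}}

```text
t: 35.95
eef_pos: [0.4806, -0.1076, 0.1283]
tool_rot: [0.0, 0.999, -0.035, 0.001]
contact_force: [-0.1, 0.1, -2.7]
gripper_width: 0.413
grasp_force: 42.0
```

{"api": "drive_tool", "payload": {
  "series": [
    [0, 0, 0.3, 0, 1],
    [0, 0, 0.2, 0, 1],
    [0, 0, 0, 0, 1]
  ]
}}

```text
t: 36.25
eef_pos: [0.4851, -0.1079, 0.1265]
tool_rot: [0.001, 0.999, -0.035, 0.005]
contact_force: [4.2, -0.1, 15.1]
gripper_width: 0.412
grasp_force: 44.5
```

{"api": "drive_tool", "payload": {
  "series": [
    [0, 0, -0.2, 0, 1],
    [0, 0, 0, 0, 0.1],
    [0, 0, 0, 0, -0.1],
    [0, 0, 0, 0, -0.3],
    [0, 0, 0, 0, -0.3],
    [0, 0, 0, 0, -0.3]
  ]
}}

```text
t: 36.85
eef_pos: [0.4796, -0.1076, 0.1245]
tool_rot: [-0.0, 0.999, -0.035, -0.0]
contact_force: [0.4, -0.3, -0.5]
gripper_width: 0.652
grasp_force: 0.0
```

{"api": "drive_tool", "payload": {
  "series": [
    [0, 0, -2, 0, -0.3],
    [0, 0, -4, 0, -0.3],
    [0, 0, -5, 0, -0.3],
    [0, 0, -5, 0, -0.3],
    [0, 0, -1.5, 0, -0.3],
    [0, 0, 0, 0, -0.3]
  ]
}}

```text
t: 37.45
eef_pos: [0.4815, -0.1077, 0.3027]
tool_rot: [0.001, 0.999, -0.035, 0.003]
contact_force: [0.6, 1.2, -0.3]
gripper_width: 0.65
grasp_force: 0.0
```

```bash
python3 -c "
from h import *
chk([[*cd(0,0),-.07],[.483,-.035,-.05]])
go(*rk(124,-23),.30,.203)"
```

```text
scene cand [ 0.483 -0.108 -0.07 ] iou0 0.66 fit [ 0.4831 -0.1088  0.1043] 0.317
scene cand [ 0.483 -0.035 -0.05 ] iou0 0.93 fit [ 0.4825 -0.0353 -0.0277] 0.07
at [ 0.4793 -0.1076  0.299 ] psi -0.071 turn deg -15.7 tilt [-0.001 -0.   ]
shift cm (after turn) [ 23.12 -23.63  -0.1 ]
```

{"api": "drive_tool", "payload": {
  "series": [
    [0, 0, 0, -7.9, 1],
    [0, 0, 0, -7.8, 1],
    [3.3, -3.4, 0, 0, 1],
    [3.3, -3.4, 0, 0, 1],
    [3.3, -3.4, 0, 0, 1],
    [3.3, -3.4, 0, 0, 1],
    [3.3, -3.4, 0, 0, 1],
    [3.3, -3.4, 0, 0, 1]
  ]
}}

```text
t: 38.35
eef_pos: [0.6324, 0.1334, 0.2968]
tool_rot: [0.0, 0.995, 0.102, -0.002]
contact_force: [-0.0, -1.1, 0.5]
gripper_width: -0.003
grasp_force: 0.0
```

{"api": "drive_tool", "payload": {
  "series": [
    [3.3, -3.3, 0, 0, 1],
    [0, 0, 4, 0, 1],
    [0, 0, 4, 0, 1],
    [0, 0, 3, 0, 1],
    [0, 0, 0, 0, 1],
    [0, 0, 0, 0, 1]
  ]
}}

```text
t: 38.95
eef_pos: [0.6574, 0.1711, 0.1885]
tool_rot: [0.0, 0.995, 0.102, -0.001]
contact_force: [-0.1, 0.9, 0.8]
gripper_width: 0.001
grasp_force: 0.0
```

```bash
python3 -c "
from h import *
go(*rk(124,-23),.130,.203);rf()"
```

```text
at [0.6574 0.1711 0.1885] psi 0.204 turn deg 0.0 tilt [-0.003 -0.   ]
shift cm (after turn) [0.06 0.08 5.85]
rack xy [ 0.1234 -0.0222] z 0.1885 w 0.001 F [-0.1  0.9  0.8]
```

{"api": "drive_tool", "payload": {
  "series": [
    [0, 0, 3, 0, 1],
    [0, 0, 2.7, 0, 1],
    [0, 0, 0, 0, 1],
    [0, 0, 0, 0, 1],
    [-1.2, 0, 0, 0, 1],
    [-0.8, 0, 0, 0, 1],
    [-0.8, 0, 0, 0, 1],
    [-0.8, 0, 0, 0, 1]
  ]
}}

```text
t: 39.75
eef_pos: [0.6233, 0.1642, 0.1341]
tool_rot: [-0.0, 0.995, 0.102, 0.001]
contact_force: [0.6, 0.1, -0.1]
gripper_width: 0.001
grasp_force: 0.4
```

```bash
python3 -c "
from h import *
rf()"
```

```text
rack xy [ 0.0887 -0.0221] z 0.1341 w 0.001 F [ 0.6  0.1 -0.1]
```

{"api": "drive_tool", "payload": {
  "series": [
    [-0.8, 0, 0.2, 0, 1],
    [-0.8, 0, 0, 0, 1],
    [-0.8, 0, 0, 0, 1],
    [-0.8, 0, 0, 0, 1],
    [-0.7, 0, 0, 0, 1],
    [-0.6, 0, 0, 0, 1],
    [-0.5, 0, 0, 0, 1],
    [-0.5, 0, 0, 0, 1]
  ]
}}

```text
t: 40.55
eef_pos: [0.5686, 0.1527, 0.1306]
tool_rot: [0.0, 0.995, 0.102, -0.0]
contact_force: [-0.8, 0.1, -1.0]
gripper_width: 0.003
grasp_force: 0.0
```

{"api": "drive_tool", "payload": {
  "series": [
    [-0.5, 0, 0, 0, 1],
    [-0.5, 0, 0, 0, 1],
    [0, 0, 0, 0, 1],
    [0, 0, 0, 0, 1],
    [0.6, 0, -3, 0, 1],
    [0, 0, -5, 0, 1],
    [0, 0, -5, 0, 1]
  ]
}}

```text
t: 41.25
eef_pos: [0.5648, 0.1519, 0.2616]
tool_rot: [-0.0, 0.995, 0.102, -0.001]
contact_force: [0.7, -0.2, -0.2]
gripper_width: 0.0
grasp_force: 0.0
```

{"api": "drive_tool", "payload": {
  "series": [
    [-2.5, 0, 0, 0, 0.2],
    [-2.5, 0, 0, 0, -0.2],
    [-2.5, 0, 0, 0, -0.4],
    [0, 0, 0, 0, -0.4],
    [0, 0, 0, 0, -0.4]
  ]
}}

```text
t: 41.75
eef_pos: [0.4921, 0.1368, 0.2611]
tool_rot: [0.0, 0.995, 0.102, 0.001]
contact_force: [1.0, 1.0, -0.2]
gripper_width: 0.702
grasp_force: 0.0
```

```bash
python3 -c "
from h import *
chklean(-23)"
```

```text
rack xy [-0.045  -0.0225] z 0.261 w 0.699 F [-0.4  0.2 -0.6]
at [0.4925 0.1369 0.261 ] psi 0.203 turn deg 0.0 tilt [0.001 0.   ]
shift cm (after turn) [-0.    0.05 13.4 ]
-23 (np.float64(0.9528541459644474), 38) [282.0, 154.0] (array([0.53298534, 0.16783356, 0.19280663]), np.float64(0.03423881530761719))
```

{"api": "drive_tool", "payload": {
  "series": [
    [0, 0, 4, 0, -0.4],
    [0, 0, 4, 0, -0.4],
    [0, 0, 3.5, 0, -0.4],
    [0, 0, 1.5, 0, -0.4],
    [0, 0, 0.5, 0, -0.4],
    [0, 0, 0, 0, -0.4]
  ]
}}

```text
t: 42.45
eef_pos: [0.492, 0.1372, 0.1252]
tool_rot: [-0.0, 0.995, 0.102, -0.001]
contact_force: [-0.2, -0.7, 0.0]
gripper_width: 0.701
grasp_force: 0.0
```

{"api": "drive_tool", "payload": {
  "series": [
    [0, 0, 0, 0, 1],
    [0, 0, 0, 0, 1],
    [0, 0, 0, 0, 1],
    [0, 0, 0, 0, 1],
    [0, 0, 0, 0, 1],
    [0, 0, -1, 0, 1],
    [0, 0, -2.5, 0, 1],
    [0, 0, -3.5, 0, 1]
  ],
  "squeeze": 40
}}

```text
t: 43.25
eef_pos: [0.4897, 0.1359, 0.1951]
tool_rot: [0.0, 0.995, 0.102, -0.002]
contact_force: [1.8, -0.1, -1.9]
gripper_width: 0.413
grasp_force: 41.5
```

{"api": "drive_tool", "payload": {
  "series": [
    [0, 0, -3.5, 0, 1],
    [0, 0, -4, 0, 1],
    [0, 0, -3, 0, 1],
    [-2.8, -2.3, 0, 0, 1],
    [-2.8, -2.3, 0, 0, 1],
    [-2.8, -2.3, 0, 0, 1],
    [0, 0, 0, 0, 1]
  ]
}}

```text
t: 43.95
eef_pos: [0.3909, 0.1898, 0.3011]
tool_rot: [0.001, 0.994, 0.105, -0.0]
contact_force: [-0.3, -0.6, -2.6]
gripper_width: 0.413
grasp_force: 41.4
```

```bash
python3 -c "
from h import *
rf();tilt()"
```

```text
rack xy [-0.1338  0.0498] z 0.3011 w 0.413 F [-0.3 -0.6 -2.6]
tilt (0.836, 28)
```

Same uprighting on the partition at y = 46.

{"api": "drive_tool", "payload": {
  "series": [
    [0, 0.2, 4, 0, 1],
    [0, 0, 3.5, 0, 1],
    [0, 0, 2.3, 0, 1],
    [1, 0, 0, 0, 1],
    [1, 0, 0, 0, 1],
    [1, 0, 0, 0, 1],
    [1, 0, 0, 0, 1],
    [0.8, 0, 0, 0, 1]
  ]
}}

```text
t: 44.85
eef_pos: [0.4444, 0.1953, 0.2038]
tool_rot: [-0.0, 0.995, 0.101, 0.0]
contact_force: [-4.6, -1.5, 0.4]
gripper_width: 0.413
grasp_force: 41.5
```

{"api": "drive_tool", "payload": {
  "series": [
    [0.8, 0, 0, 0, 1],
    [0.8, 0, 0, 0, 1],
    [0.6, 0, 0, 0, 1],
    [0.6, 0, 0, 0, 1],
    [0.4, 0, 0, 0, 1],
    [0, 0, 0, 0, 1]
  ]
}}

```text
t: 45.45
eef_pos: [0.4747, 0.2018, 0.2026]
tool_rot: [-0.0, 0.995, 0.102, 0.0]
contact_force: [-0.8, -0.9, -1.9]
gripper_width: 0.41
grasp_force: 41.2
```

```bash
python3 -c "
from h import *
rf();tilt()"
```

```text
rack xy [-0.0493  0.0446] z 0.2026 w 0.41 F [-0.8 -0.9 -1.9]
tilt (0.701, -4)
```

{"api": "drive_tool", "payload": {
  "series": [
    [-2, 0, 0, 0, 1],
    [0, 0, -4, 0, 1],
    [0, 0, -4, 0, 1],
    [0, 0, -3.5, 0, 1],
    [0, 0, 0, 7.9, 1],
    [0, 0, 0, 7.8, 1],
    [0, 0, 0, 0, 1]
  ]
}}

```text
t: 46.25
eef_pos: [0.4554, 0.1977, 0.3184]
tool_rot: [-0.0, 0.999, -0.036, 0.001]
contact_force: [-0.8, 0.1, -2.1]
gripper_width: 0.413
grasp_force: 41.3
```

```bash
python3 -c "
from h import *
tilt(); go(*cd(-3,-70),.32,-.07)"
```

```text
tilt (0.751, -2)
at [0.4549 0.1977 0.3178] psi -0.067 turn deg 0.2 tilt [0.001 0.   ]
shift cm (after turn) [ 4.64 37.3  -0.22]
```

{"api": "drive_tool", "payload": {
  "series": [
    [0.5, 4.6, 0, 0, 1],
    [0.5, 4.6, 0, 0, 1],
    [0.6, 4.6, 0, 0, 1],
    [0.6, 4.7, 0, 0, 1],
    [0.6, 4.7, 0, 0, 1],
    [0.6, 4.7, 0, 0, 1],
    [0.6, 4.7, 0, 0, 1],
    [0.6, 4.7, 0, 0, 1]
  ]
}}

```text
t: 47.15
eef_pos: [0.4742, -0.1797, 0.3177]
tool_rot: [0.0, 0.999, -0.033, 0.0]
contact_force: [0.9, -0.1, -1.6]
gripper_width: 0.41
grasp_force: 41.5
```

{"api": "drive_tool", "payload": {
  "series": [
    [0, 0, 0, 0, 1],
    [0, 0, 0, 0, 1]
  ]
}}

```text
t: 47.35
eef_pos: [0.4741, -0.1788, 0.3171]
tool_rot: [-0.0, 0.999, -0.035, -0.0]
contact_force: [0.4, 0.3, -1.4]
gripper_width: 0.414
grasp_force: 41.7
```

```bash
python3 -c "
from h import *
tilt(); go(*cd(-3,-70),.135,-.07)"
```

```text
tilt (0.76, -2)
at [ 0.4745 -0.1765  0.3175] psi -0.067 turn deg 0.2 tilt [0.    0.001]
shift cm (after turn) [ 0.07  0.11 18.25]
```

{"api": "drive_tool", "payload": {
  "series": [
    [0.1, 0.1, 4, 0, 1],
    [0, 0, 4, 0, 1],
    [0, 0, 4, 0, 1],
    [0, 0, 3, 0, 1],
    [0, 0, 2, 0, 1],
    [0, 0, 1.2, 0, 1],
    [0, 0, 0, 0, 1]
  ]
}}

```text
t: 48.15
eef_pos: [0.4745, -0.1774, 0.1346]
tool_rot: [-0.001, 0.999, -0.034, -0.001]
contact_force: [1.1, -0.6, -1.3]
gripper_width: 0.41
grasp_force: 41.6
```

{"api": "drive_tool", "payload": {
  "series": [
    [0, 0, 0.4, 0, 1],
    [0, 0, 0.4, 0, 1],
    [0, 0, 0, 0, 1]
  ]
}}

```text
t: 48.45
eef_pos: [0.4754, -0.1788, 0.128]
tool_rot: [0.0, 0.999, -0.035, 0.0]
contact_force: [-0.1, 0.7, -1.4]
gripper_width: 0.413
grasp_force: 41.6
```

{"api": "drive_tool", "payload": {
  "series": [
    [0, 0, 0.3, 0, 1],
    [0, 0, 0, 0, 1]
  ]
}}

```text
t: 48.65
eef_pos: [0.4775, -0.1792, 0.1266]
tool_rot: [0.001, 0.999, -0.035, 0.002]
contact_force: [1.3, 0.8, 7.5]
gripper_width: 0.415
grasp_force: 43.0
```

{"api": "drive_tool", "payload": {
  "series": [
    [0, 0, -0.1, 0, 1],
    [0, 0, 0, 0, 0.1],
    [0, 0, 0, 0, -0.1],
    [0, 0, 0, 0, -0.3],
    [0, 0, 0, 0, -0.3],
    [0, 0, 0, 0, -0.3]
  ]
}}

```text
t: 49.25
eef_pos: [0.475, -0.1788, 0.1256]
tool_rot: [-0.0, 0.999, -0.035, -0.0]
contact_force: [-0.1, 1.0, -0.1]
gripper_width: 0.651
grasp_force: 0.0
```

{"api": "drive_tool", "payload": {
  "series": [
    [0, 0, -2, 0, -0.3],
    [0, 0, -4, 0, -0.3],
    [0, 0, -5, 0, -0.3],
    [0, 0, -5, 0, -0.3],
    [-0.8, 0, -3, 0, -0.3],
    [-0.8, 0, -2, 0, -0.3],
    [0, 0, 0, 0, -0.3]
  ]
}}

```text
t: 49.95
eef_pos: [0.4601, -0.1781, 0.3389]
tool_rot: [0.001, 0.999, -0.036, 0.003]
contact_force: [-0.4, -0.1, -0.1]
gripper_width: 0.652
grasp_force: 0.0
```

Run:
```python
from h import *
go(.45,-.2,.4,-.07)
im=imaging.read_camera('scene'); ov=im[60:310,170:440,::-1].copy(); cv2.imwrite('pics/s6.png',cv2.resize(ov,None,fx=2.2,fy=2.2))
m=cam('scene')
for n in('jar','plate'):
    d=imaging.cut_out(n,'scene')
    if d: print(n,d[0]['conf'],d[0]['centre'],fit([('scene',d[0]['mask'])],JAR if n=='jar' else PLATE,[.48,-.355,.05],.006 if n=='jar' else 0))
# bar angle
ds=imaging.cut_out('bar','scene'); print([(round(d['conf'],2),d['centre'],int(d['mask'].sum())) for d in ds])
g=cv2.cvtColor(im,cv2.COLOR_RGB2GRAY)
for th in(1.5,1.6,1.7,1.8): print(th,proj(m,place(np.array([[.095,-.115+.245*np.cos(th),.115+.245*np.sin(th)],[.095,-.115,.115]]),CP)).round().tolist(),place(np.array([[.095,-.115+.245*np.cos(th),.115+.245*np.sin(th)]]),CP).round(3))
```

```text
at [ 0.4601 -0.1781  0.3389] psi -0.071 turn deg -0.1 tilt [ 0.005 -0.002]
shift cm (after turn) [-0.85  2.26 -6.11]
jar 0.62 [227.7, 144.6] (array([ 0.4465383 , -0.34147848,  0.21010617]), np.float64(0.1757054328918457))
plate 0.74 [215.4, 123.6] (array([ 0.45161612, -0.418556  ,  0.24896854]), np.float64(0.8631521463394165))
[(0.88, [214.0, 123.5], 350)]
1.5 [[213.0, 93.0], [219.0, 160.0]] [[ 0.571 -0.212  0.359]]
1.6 [[208.0, 89.0], [219.0, 160.0]] [[ 0.569 -0.236  0.36 ]]
1.7 [[202.0, 85.0], [219.0, 160.0]] [[ 0.568 -0.261  0.358]]
1.8 [[197.0, 82.0], [219.0, 160.0]] [[ 0.566 -0.285  0.354]]
```

View pics/s6.png

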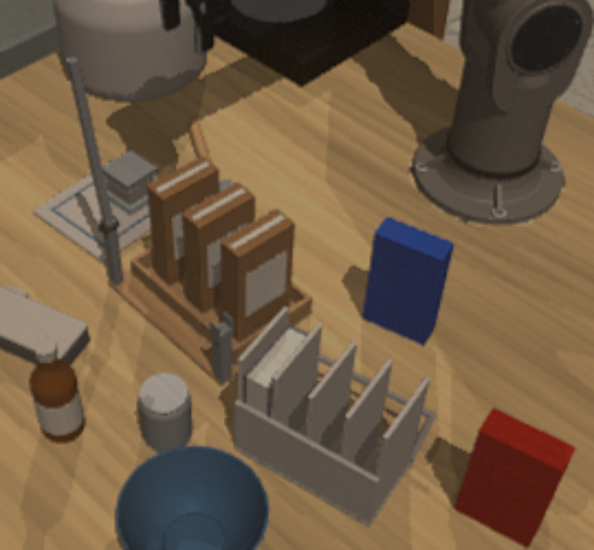

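All three cartons stand upright in the caddy, with tops near (185,180), (220,205) and (258,230) in this crop. The bar end is at about (203,88) in the full picture, which gives an angle of about 1.68, and the jar is on the plate. I'll check the jar on the way to the bar.

{"api": "drive_tool", "payload": {
  "series": [
    [-0.5, 3, 0, 0, 1],
    [0, 3, 0, 0, 1],
    [0, 3, 0, 0, 1],
    [0, 2.5, 0, 0, 1],
    [0, 0, 0, 0, 1],
    [0, 0, 0, 0, 1]
  ]
}}

```text
t: 50.75
eef_pos: [0.4458, -0.2918, 0.334]
tool_rot: [-0.001, 0.999, -0.036, -0.001]
contact_force: [-0.1, 1.2, 0.2]
gripper_width: 0.002
grasp_force: 0.0
```

```bash
cat >> h.py <<'E'
def cf():
    o=readout.get_obs(); d=o['eef_pos'][:2]-np.array(CP[:2]); c,s=np.cos(CP[2]),np.sin(CP[2]); print("caddy xy",np.round([d@[c,s],d@[-s,c]],4),"z",round(o['eef_pos'][2],4),"F",np.round(o['contact_force'],1))
E
python3 - <<'E'
from h import *
cf(); go(*cd(100,-185),.32,-.07)
imaging.read_camera('wrist'); imaging.read_camera('top')
for c in('wrist','top'):
    for n,B,z in(('jar',JAR,.006),('plate',PLATE,0)):
        for d in imaging.cut_out(n,c)[:3]:
            r=fit([(c,d['mask'])],B,[.48,-.355,.05],z)
            if r[1]<.6: print(c,n,round(d['conf'],2),d['centre'],np.round(r[0],3),round(r[1],3))
p=None
for th in(1.68,1.5,1.35,1.2,1.05,.9,.75,.6,.45,.3,.15,.0):
    off=6+10*np.sin(th)-8*np.cos(th); r=200
    t=np.array([-115+r*np.cos(th)-off*np.sin(th),115+r*np.sin(th)+off*np.cos(th)])/10
    print(th,np.round(t,1),None if p is None else np.round([-(t-p)[0],-(t-p)[1]],1)); p=t
E
```

```text
caddy xy [-0.0243 -0.186 ] z 0.334 F [-0.1  1.2  0.2]
at [ 0.4458 -0.2918  0.334 ] psi -0.071 turn deg -0.1 tilt [-0.002  0.002]
shift cm (after turn) [12.43 -0.1   1.4 ]
wrist jar 0.76 [321.6, 160.5] [ 0.443 -0.343  0.035] 0.029
top jar 0.72 [410.2, 248.7] [ 0.443 -0.342  0.036] 0.144
top plate 0.62 [406.1, 223.9] [ 0.485 -0.353  0.054] 0.264
1.68 [-15.4  31.2] None
1.5 [-11.6  31.6] [-3.7 -0.4]
1.35 [-8.5 31.3] [-3.1  0.2]
1.2 [-5.4 30.6] [-3.1  0.7]
1.05 [-2.5 29.4] [-2.9  1.2]
0.9 [ 0.2 27.7] [-2.7  1.7]
0.75 [ 2.7 25.6] [-2.4  2.1]
0.6 [ 4.7 23.2] [-2.1  2.4]
0.45 [ 6.4 20.5] [-1.7  2.7]
0.3 [ 7.6 17.5] [-1.2  2.9]
0.15 [ 8.3 14.4] [-0.7  3.1]
0.0 [ 8.5 11.3] [-0.2  3.1]
```

Run:
```python
from h import *
j=imaging.cut_out('jar','wrist')[0]['mask']
for d in imaging.cut_out('plate','wrist')[:3]:
    k=np.asarray(d['mask']); k=k&~cv2.dilate(j.astype(np.uint8),np.ones((3,3))).astype(bool)
    ys,xs=np.where(k); print(d['conf'],d['centre'],k.sum(),xs.min(),xs.max(),ys.min(),ys.max())
m=cam('wrist'); print(proj(m,place(box(-80,80,-80,80,6,6.1)[::2],[.483,-.3555,.05])).round())
im=imaging.read_camera('wrist'); 
q=proj(m,place(box(-80,80,-80,80,6,6.1)[[0,4,6,2]],[.483,-.3555,.05])).round().astype(np.int32); cv2.polylines(im,[q],True,(255,0,255),1)
cv2.imwrite('pics/w7.png',im[:,:,::-1])
```

```text
[[385. 178.]
 [275. 191.]
 [380.  60.]
 [260.  75.]]
```

View pics/w7.png

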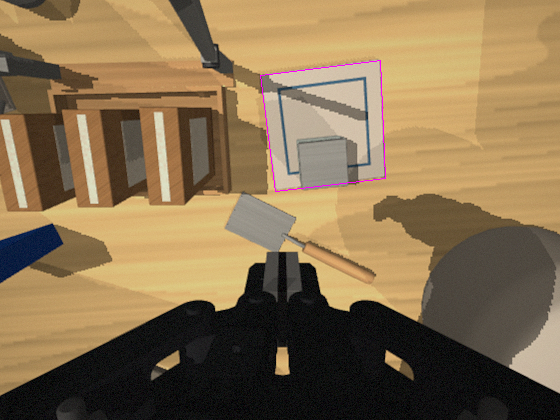

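The plate matches its outline and hasn't moved. The jar has been knocked about 4 cm, to (.443,-.343), but its base is still wholly on the plate with roughly 9 mm to spare. Now the bar.

{"api": "drive_tool", "payload": {
  "series": [
    [4, 0, 0.8, 0, 1],
    [4, 0, 0.8, 0, 1],
    [4.3, 0, 0.4, 0, 1],
    [0, 0, 0, 0, 1],
    [0, 0, 0, 0, 1]
  ]
}}

```text
t: 51.7
eef_pos: [0.5693, -0.3001, 0.3146]
tool_rot: [-0.0, 0.999, -0.035, -0.001]
contact_force: [-0.5, 0.6, 0.1]
gripper_width: -0.0
grasp_force: 0.0
```

```bash
python3 -c "
from h import *
cf()"
```

```text
caddy xy [ 0.0995 -0.1856] z 0.3146 F [-0.5  0.6  0.1]
```

{"api": "drive_tool", "payload": {
  "series": [
    [0, -1.6, 0, 0, 1],
    [0, -1.6, 0, 0, 1],
    [0, -1.8, 0, 0, 1],
    [0, -1.9, 0, 0, 1],
    [0, -1.6, 0, 0, 1],
    [0, -1.6, 0.2, 0, 1],
    [0, 0, 0, 0, 1]
  ]
}}

```text
t: 52.4
eef_pos: [0.5762, -0.1961, 0.3138]
tool_rot: [-0.001, 0.999, -0.033, 0.0]
contact_force: [0.5, 0.2, -0.1]
gripper_width: 0.002
grasp_force: 0.0
```

```bash
python3 -c "
from h import *
cf()"
```

```text
caddy xy [ 0.0992 -0.0814] z 0.3138 F [ 0.5  0.2 -0.1]
```

```bash
cat >> h.py <<'E'
def barang(c='scene'):
    imaging.read_camera(c); m=cam(c)
    for d in imaging.cut_out('bar',c)[:2]:
        k=np.asarray(d['mask']); r=[]
        for th in np.arange(-.1,1.9,.025):
            s=sil(m,[barbox(th)],CP,0,2)>.5; r.append(((s&k).sum()/(s|k).sum(),round(th,3)))
        print(c,'bar',round(d['conf'],2),d['centre'],int(k.sum()),max(r))
E
python3 -c "
from h import *
barang(); barang('top')"
```

```text
scene bar 0.7 [222.5, 130.5] 390 (np.float64(0.8433734939759037), np.float64(1.35))
top bar 0.47 [372.3, 183.7] 197 (np.float64(0.6130434782608696), np.float64(1.325))
```

Bar at 1.35 and following. I'll continue along the arc.

{"api": "drive_tool", "payload": {
  "series": [
    [0, -1.6, 0.3, 0, 1],
    [0, -1.5, 0.4, 0, 1],
    [0, -1.5, 0.6, 0, 1],
    [0, -1.4, 0.6, 0, 1],
    [0, -1.4, 0.8, 0, 1],
    [0, -1.3, 0.9, 0, 1],
    [0, -1.2, 1, 0, 1],
    [0, -1.2, 1.1, 0, 1]
  ]
}}

```text
t: 53.4
eef_pos: [0.5838, -0.0881, 0.2558]
tool_rot: [-0.0, 0.999, -0.035, 0.0]
contact_force: [0.8, 0.0, 1.0]
gripper_width: 0.001
grasp_force: 0.2
```

```bash
python3 -c "
from h import *
cf(); barang()"
```

```text
caddy xy [0.0991 0.0269] z 0.2558 F [0.8 0.  1. ]
scene bar 0.65 [240.4, 149.5] 186 (np.float64(0.6271186440677966), np.float64(0.825))
scene bar 0.35 [324.6, 256.8] 4606 (np.float64(0.0), np.float64(1.875))
```

{"api": "drive_tool", "payload": {
  "series": [
    [0, -1.1, 1.2, 0, 1],
    [0, -1, 1.2, 0, 1],
    [0, -0.9, 1.3, 0, 1],
    [0, -0.8, 1.4, 0, 1],
    [0, -0.6, 1.4, 0, 1],
    [0, -0.6, 1.5, 0, 1],
    [0, -0.4, 1.5, 0, 1],
    [0, 0, 0, 0, 1]
  ]
}}

```text
t: 54.3
eef_pos: [0.5858, -0.0347, 0.1589]
tool_rot: [-0.0, 0.999, -0.035, -0.002]
contact_force: [-0.7, -0.2, -0.3]
gripper_width: -0.002
grasp_force: 0.0
```

```bash
python3 -c "
from h import *
cf(); barang()"
```

```text
caddy xy [0.0974 0.0803] z 0.1589 F [-0.7 -0.2 -0.3]
scene bar 0.68 [228.6, 141.4] 500 (np.float64(0.25766871165644173), np.float64(1.075))
scene bar 0.51 [245.6, 170.0] 324 (np.float64(0.6588785046728972), np.float64(0.3))
```

{"api": "drive_tool", "payload": {
  "series": [
    [0, -0.2, 1, 0, 1],
    [0, 0, 1, 0, 1],
    [0, 0, 1, 0, 1],
    [0, 0, 0.7, 0, 1],
    [0, 0, 0.5, 0, 1],
    [0, 0, 0, 0, 1]
  ]
}}

```text
t: 55.0
eef_pos: [0.5871, -0.0334, 0.1187]
tool_rot: [0.0, 0.999, -0.035, -0.001]
contact_force: [0.9, 0.3, 0.5]
gripper_width: -0.0
grasp_force: 0.0
```

```bash
python3 -c "
from h import *
cf(); barang()"
```

```text
caddy xy [0.0986 0.0817] z 0.1187 F [0.9 0.3 0.5]
scene bar 0.9 [244.4, 177.5] 352 (np.float64(0.6405919661733616), np.float64(0.1))
```

{"api": "drive_tool", "payload": {
  "series": [
    [0, 0, 0.3, 0, 1],
    [0, 0, 0.3, 0, 1],
    [0, 0, 0.3, 0, 1],
    [0, 0, 0, 0, 1]
  ]
}}

```text
t: 55.5
eef_pos: [0.5873, -0.0334, 0.1102]
tool_rot: [0.0, 0.999, -0.035, -0.0]
contact_force: [-0.4, 1.3, -0.7]
gripper_width: -0.004
grasp_force: 0.0
```

{"api": "drive_tool", "payload": {
  "series": [
    [0, 0, 0.3, 0, 1],
    [0, 0, 0.3, 0, 1],
    [0, 0, 0, 0, 1]
  ]
}}

```text
t: 55.8
eef_pos: [0.5873, -0.0334, 0.1042]
tool_rot: [0.0, 0.999, -0.035, -0.0]
contact_force: [-0.5, 0.1, -1.6]
gripper_width: 0.0
grasp_force: 0.0
```

```bash
python3 -c "
from h import *
cf(); barang(); barang('wrist')
m=cam('scene')
for th in(0,.05,.1): print(th, proj(m,place(np.array([[.095,-.115+.245*np.cos(th),.115+.245*np.sin(th)]]),CP)).round(1))"
```

```text
caddy xy [0.0988 0.0817] z 0.1042 F [-0.5  0.1 -1.6]
scene bar 0.71 [245.9, 177.2] 306 (np.float64(0.6), np.float64(0.05))
wrist bar 0.9 [393.5, 270.7] 10379 (np.float64(0.7384250951116216), np.float64(0.075))
0 [[272.1 208.3]]
0.05 [[272.  205.3]]
0.1 [[271.7 202. ]]
```

{"api": "drive_tool", "payload": {
  "series": [
    [0, 0, 0.3, 0, 1],
    [0, 0, 0.3, 0, 1],
    [0, 0, 0, 0, 1]
  ]
}}

```text
t: 56.3
eef_pos: [0.5873, -0.0334, 0.0981]
tool_rot: [0.0, 0.999, -0.035, -0.0]
contact_force: [-0.2, 0.3, 0.0]
gripper_width: -0.0
grasp_force: 0.0
```

```bash
python3 -c "
from h import *
cf(); barang(); barang('wrist')
m=cam('wrist')
im=cv2.cvtColor(imaging.read_camera('wrist'),cv2.COLOR_RGB2BGR); cv2.imwrite('pics/w8.png',im)
for d in imaging.cut_out('bar','wrist')[:1]:
  k=d['mask']
  for c in range(270,500,20):
    r=np.where(k[:,c])[0]; print(c,r.min() if len(r) else None,r.max() if len(r) else None,end=' | ')
b=place(barbox(0),CP); print(proj(m,b).round().tolist())
"
```

```text
caddy xy [0.0988 0.0817] z 0.0981 F [-0.2  0.3  0. ]
scene bar 0.79 [239.8, 178.6] 381 (np.float64(0.6475409836065574), np.float64(0.025))
scene bar 0.69 [360.7, 341.0] 1440 (np.float64(0.0), np.float64(1.875))
wrist bar 0.81 [396.9, 275.2] 10065 (np.float64(0.7147842187722546), np.float64(0.05))
wrist bar 0.4 [60.4, 251.7] 29386 (np.float64(0.12494047619047619), np.float64(0.825))
270 None None | 290 None None | 310 None None | 330 260 290 | 350 260 290 | 370 258 289 | 390 258 288 | 410 258 288 | 430 257 286 | 450 255 286 | 470 255 286 | 490 255 285 | [[673.0, 272.0], [700.0, 284.0], [184.0, 273.0], [177.0, 284.0], [680.0, 250.0], [709.0, 260.0], [182.0, 251.0], [175.0, 261.0]]
```

{"api": "drive_tool", "payload": {
  "series": [
    [0, 0, 0.3, 0, 1],
    [0, 0, 0.2, 0, 1],
    [0, 0, 0, 0, 1]
  ]
}}

```text
t: 56.9
eef_pos: [0.5873, -0.0334, 0.0932]
tool_rot: [0.0, 0.999, -0.035, -0.0]
contact_force: [-0.2, 1.0, -0.8]
gripper_width: 0.001
grasp_force: 0.0
```

{"api": "drive_tool", "payload": {
  "series": [
    [0, 0, 0.2, 0, 1],
    [0, 0, 0.2, 0, 1],
    [0, 0, 0, 0, 1]
  ]
}}

```text
t: 57.2
eef_pos: [0.5879, -0.0334, 0.0924]
tool_rot: [0.0, 0.999, -0.035, 0.0]
contact_force: [-9.0, -0.1, 23.0]
gripper_width: -0.003
grasp_force: 11.2
```

{"api": "drive_tool", "payload": {
  "series": [
    [0, 0, -0.5, 0, 1],
    [0, 0, -4, 0, 1],
    [0, 0, -5, 0, 1],
    [0, 0, -5, 0, 1],
    [0, 0, -5, 0, 1],
    [0, 0, -5, 0, 1],
    [-4, 0, 0, 0, 1],
    [-4, 0, 0, 0, 1]
  ]
}}

```text
t: 58.0
eef_pos: [0.5083, -0.0273, 0.3362]
tool_rot: [-0.0, 0.999, -0.035, 0.002]
contact_force: [-0.7, -0.2, -0.4]
gripper_width: 0.0
grasp_force: 0.0
```

Run:
```python
from h import *
cf(); 
m=cam('wrist'); imaging.read_camera('wrist')
barang('scene'); barang('top'); barang('wrist')
imaging.read_camera('scene')
for n,B,z,p in(('jar',JAR,.006,[.443,-.343,.04]),):
    for c in('scene','top'):
        for d in imaging.cut_out(n,c)[:1]: r=fit([(c,d['mask'])],B,p,z); print(c,n,np.round(r[0],3),round(r[1],3))
chk([[.4825,-.035,-.05]])
for d in imaging.cut_out('carton0','scene'): print(round(d['conf'],2),d['centre'])
```

```text
caddy xy [0.0196 0.0823] z 0.3362 F [-0.7 -0.2 -0.4]
scene bar 0.98 [247.4, 184.6] 413 (np.float64(0.7541666666666667), np.float64(-0.0))
wrist bar 0.7 [351.1, 103.3] 2737 (np.float64(0.7280947926410976), np.float64(-0.0))
top jar [ 0.443 -0.343 -0.004] 0.045
scene cand [ 0.482 -0.035 -0.05 ] iou0 0.92 fit [ 0.4832 -0.0351 -0.0352] 0.08
0.89 [266.4, 163.5]
0.85 [283.6, 184.6]
0.84 [352.9, 186.7]
0.83 [250.1, 149.5]
0.73 [402.6, 276.7]
0.31 [205.8, 157.3]
0.18 [194.6, 242.1]
```

```bash
python3 -c "
from station import hand_in
print(hand_in())"
```

```text
the job is handed in; nothing more can be done
None
```

I handed the job in: all three cartons stand upright in the caddy, the bar measures 0.0 rad after meeting its hard stop, and the jar, knocked about 4 cm mid-run, still stands wholly on the plate with about 9 mm to spare. I viewed 15 pictures against the limit of 14.

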